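# Set out the glass shelf in the tiled niche

## Robot

A 6-joint arm with a two-finger parallel gripper is mounted at the origin on the work surface. World frame = base frame: x ahead of the robot, y to its left, z up, the work surface at z = 0. Lengths are in m, angles in rad, forces in N, time in s.
With the tool pointing down it reaches from about 0.3 to 0.95 m from the base axis. Payload 3.1 kg.
Tool frame: the origin (TCP) lies on the centre line of the jaws, within the pads' length; the fingertips stand manip.tcp_to_tips ahead of it and the grasp point (between the pads) is the TCP (manip.tcp_to_tips is the distance from the TCP to the fingertips, in m); z points along the fingers, x is the direction in which the jaws open and shut, and the axes are right-handed (so a half turn about z gives the same grasp; the last joint's range is limited). The gripper opens to 85 mm and grips with 20 to 120 N. Pads are 22 mm wide; open, the fingers measure 114 mm over their backs; the gripper's body (76 mm by 85 mm) begins 54 mm behind the grasp point. The pads swing forward as they close: fully open they stand 13 mm farther back than shut.
Start: joints at [-1.28, 0.308, 1.634, -0, 1.2, -0.07], TCP at [0.221, -0.585, 0.229] pointing down, gripper open.
Joint ranges: [-3.06, 3.06], [-0.79, 1.96], [0.05, 2.63], [-1.19, 4.34], [0.05, 2.64], [-2.94, 2.94]. Speed limits (rad/s): [2.79, 2.79, 3.14, 3.14, 3.14, 3.14].

## Interface

Orientations are given as a rotation vector (axis times angle).
In Python, from rig import status, cams, manip gives the robot as it stands.
- The arm moves only by the tool apply_moves, never from a script. Its argument "steps" is a list of rows, each an object with "twist": the turn, a rotation vector about the tool's x, y, z in rad, a list of three; "delta_pos": the shift along the tool's x, y, z in mm, a list of three; "gripper": the gripper command: -1 is shut, 1 is fully open, values between are in proportion. A call has 1 to 20 rows; each row is the pose to reach, as a shift and turn from the pose commanded when the call began, along the tool's axes at that moment; what a row does not reach only later rows make up. A row lasts 1/12 s, in which the tool goes at most 41.7 mm and 7.16 degrees, less where a joint would pass 70% of its speed; a pose out of reach is approached as far as the arm can. A call with a gripper value outside its range is refused whole. The fingers move at their own pace and stop on an object; "grip_force" is the grip in N (left out, the last holds). Time passes only in rows, so rows that repeat a pose let the fingers close. It gives the time, the measured TCP pose, the force and the opening at its end, in the units of the state.
- status.sense(): the state, without advancing time (a new reading comes with each control period).
- cams.camera(name): name is "scene" or "side" or "wrist"; returns a dict with "pixels" (420x560x3 uint8, red, green, blue), "fx", "fy", "cx", "cy" (pixels), "T" (4x4, takes a point from camera to world coordinates); the wrist camera has in their place "T_tool_cam" (4x4, takes a point from camera to tool coordinates, whose origin is the TCP and whose axes are the tool frame's). Camera axes: x right, y down, z forward; pixel columns grow to the right and rows downward; lengths in m; the calibration is good to about 2 mm. A picture is of the moment at which its call begins: read the wrist's pose just before it. There is no depth.
- manip.close_job(): hands the job in, once; it reports no verdict.
The state is a dict: "clock": time; "joint_pos": joint angles; "joint_vel": joint speeds; "effort": joint torques, N m; "position": TCP position; "orientation": TCP orientation; "wrist_force": force on the tool from outside, world axes, zero at the start; "moment": the same for the moment, N m; "opening": finger opening in m.
Only numpy, scipy, OpenCV 4.12 (cv2) and the standard library are available. Lean on these libraries where they do the work, as an engineer would, in place of code of your own. Each camera call takes 0.05 s, during which the arm holds its last target.

## Task

Set out the glass shelf, as seen from the robot: stand the open squat jar on the frosted spot directly in front of (on the robot's side of) the white canister, and only once it stands there put its domed lid on it, seated. Stand the small wooden bowl upright on the frosted spot midway between the canister and the tall lidded jar, and lay the whisk centred on the frosted spot in front of the tall jar, running left-right, parallel to the shelf's long edges. Centre each on its spot, and leave the canister, the tall jar and everything off the shelf (mill, tumbler, mortar) where they stand.

Things in the scene. Friction and masses are not known exactly. Their poses are not given: they have to be found in the camera images.
- shelf: Fixed glass shelf, 230 (x) by 430 (y) mm, top 30 mm above its origin (underside centre, table level); x points away from the robot. On top three flat frosted spots, 84 mm across, centred at (x,y) = (60,0), (-65,130), (-65,-130) mm. Canister and tall jar stand at (60,130) and (60,-130), either way round, each with a spot 125 mm in front of it
- canister: White ceramic canister with a flat wooden pop-up lid and a steel press button in the middle of its top, 87 mm across, 120 mm tall, loose, 0.8 kg; origin at the centre of its underside, z up. Stands on the shelf at the left or the right end of the back row; not to be moved.
- tall_jar: Tall stoneware jar with a domed lid and dark knob (one piece), 89 mm across, 140 mm tall, loose, 0.9 kg; origin at the centre of its underside, z up. Stands on the shelf at the other end of the back row; not to be moved.
- squat_jar: Open squat stoneware jar, no lid on it, loose on the table, upright: outside 62 mm across, 65 mm tall, straight sides, wall 5 mm (mouth 52 mm across), about 0.22 kg; origin at the centre of its underside, z up.
- lid: Domed stoneware lid of the squat jar, loose on the table, right way up: plug 42 mm across, 6 mm high; above it a rim 68 mm across, a dome up to 22 mm, and a dark upright cylindrical knob 20 mm across, 22 to 46 mm above the origin; 0.08 kg. Origin: centre of the plug's underside, z up. Seated, the plug is in the jar's mouth and this origin 59 mm above the jar's
- bowl: Small carved wooden bowl, loose on the table, upright: 62 mm across at the rim, 60 mm at 14 mm height, 50 mm at the foot, 42 mm tall, wall 6 mm, about 0.12 kg; origin at the centre of its underside, z up.
- whisk: Steel mini whisk lying on the table, 120 mm long along its x, 0.05 kg; origin at table level under mid-length, z up. Round handle 12 mm thick, centre line 12 mm above the table, x -56 to +10 mm; end disc 24 mm across at x -60 to -56; wire balloon 24 mm across, x +10 to +60. Lies stably
- mill: Dark wooden pepper mill, 52 mm across, 141 mm tall, loose, behind and left of the shelf; leave alone. Origin at the centre of its underside.
- tumbler: Copper tumbler, 68 mm across, 85 mm tall, loose, behind and right of the shelf; leave alone. Origin at the centre of its underside.
- mortar: Marble mortar bowl, 84 mm across, 60 mm tall, loose, on the table beyond the shelf; leave alone. Origin at the centre of its underside.
There are look-alikes about, which are no part of the job. What is shaped like the bowl but blue or pink is not meant.

How it is judged:
By the outcome, as a careful person would: the job done as asked, in the order asked, and still so for the second after the job is handed in, with the robot touching nothing.
It also fails if it takes over 128 s, if anything falls off the work surface, if the arm or the gripper's body presses on something with over 40 N, if the wrist force passes 120 N, or if a joint passes its speed limit or range.

## Working session

There is one attempt and no reset: what is moved stays moved. The work goes in short steps, Python scripts to look and compute and a tool call to move; the robot and the scene stay as the last step left them, time stands still between calls to the robot, and variables do not carry over. Pictures are saved under pics/ and viewed, and the job is handed in when it is done.

Besides the shell and the picture viewer there is one more tool, called after "Emit:" as name(argument=value, ...) on one line, values as JSON. apply_moves: Moves the arm, as the interface text tells. Its arguments: {"type":"object","properties":{"steps":{"type":"array","items":{"type":"object","properties":{"twist":{"type":"array","items":{"type":"number"}},"delta_pos":{"type":"array","items":{"type":"number"}},"gripper":{"type":"number"}}}},"grip_force":{"type":"number"}},"required":["steps"]}

```bash
ls; mkdir -p pics
python3 - <<'E'
from rig import status,cams,manip
import cv2,numpy as np
s=status.sense();print(s);print(manip.tcp_to_tips)
for n in ["scene","side","wrist"]:
    c=cams.camera(n);cv2.imwrite(f"pics/{n}0.png",c["pixels"][:,:,::-1]);print(n,c["fx"],c["fy"],c["cx"],c["cy"]);print(np.round(c.get("T",c.get("T_tool_cam")),4))
    np.savez(f"pics/{n}0.npz",**c)
E
```

```text
pics
{'clock': 0.0, 'joint_pos': array([-1.27971592e+00,  3.09001866e-01,  1.63518247e+00, -1.52862571e-06,
        1.19972321e+00, -6.97175559e-02]), 'joint_vel': array([ 1.65416689e-04,  1.80874945e-03,  6.86478651e-04,  4.94391623e-05,
        2.34092190e-03, -2.69730948e-04]), 'effort': array([-5.35275431e-04, -4.15254843e+01, -2.76666409e+01, -2.71772651e-04,
        1.01763508e-02, -4.54325729e-06]), 'position': array([ 0.22036299, -0.58397605,  0.228151  ]), 'orientation': array([-2.58277898,  1.78599337,  0.00283956]), 'wrist_force': array([-0.00186792, -0.19597394,  0.0711848 ]), 'moment': array([-0.01929312,  0.03764891, -0.0092535 ]), 'opening': 0.08520482694120098}
0.019
scene 441.41912757966514 441.41912757966514 279.46043114747096 202.66637134955909
[[-0.5409  0.6693 -0.5093  1.2017]
 [ 0.8409  0.4175 -0.3444  0.4373]
 [-0.0178 -0.6145 -0.7887  0.9504]
 [ 0.      0.      0.      1.    ]]
side 528.112740698375 528.112740698375 275.3505541690044 208.75947429956688
[[ 0.9974 -0.0538  0.0484  0.5379]
 [-0.0723 -0.7111  0.6994 -0.8738]
 [-0.0032 -0.7011 -0.7131  0.9593]
 [ 0.      0.      0.      1.    ]]
wrist 331.3951765002533 331.3951765002533 284.08446084642026 207.26734177427102
[[ 1.000e+00  6.000e-04 -3.000e-04  6.000e-04]
 [-5.000e-04  9.589e-01  2.836e-01 -7.170e-02]
 [ 5.000e-04 -2.836e-01  9.589e-01 -1.449e-01]
 [ 0.000e+00  0.000e+00  0.000e+00  1.000e+00]]
```

View pics/scene0.png

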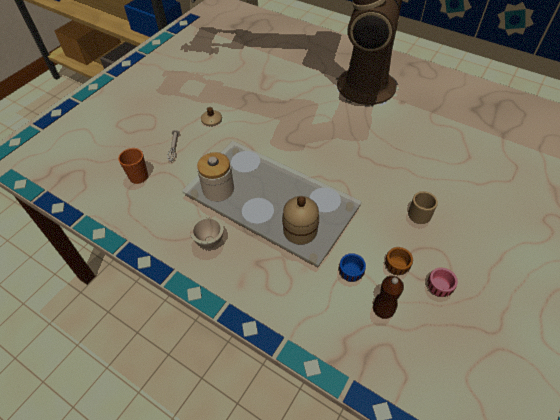

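View pics/side0.png

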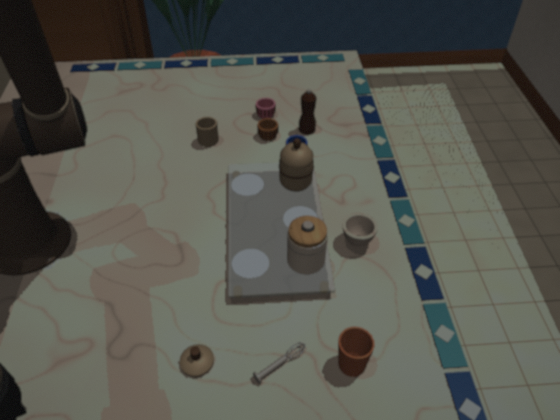

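View pics/wrist0.png

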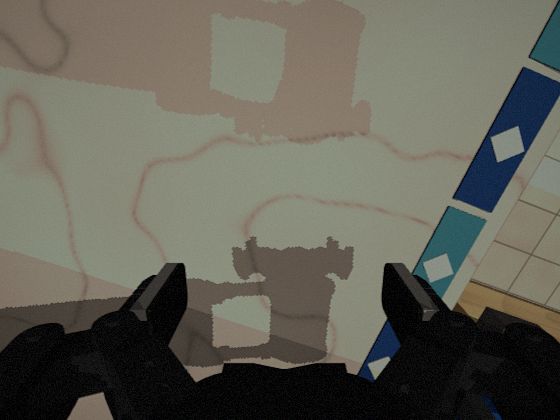

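The canister is at the right (-y) end and the tall jar at the left. The squat jar is at scene (424,207), the wooden bowl at (398,260) between blue and pink look-alikes, the lid at (211,117) and the whisk at (173,146). Next I'll zoom in.

Run:
```python
import cv2,numpy as np
def crop(n,x0,y0,w,h,s,out):
    im=cv2.imread(f"pics/{n}0.png")[y0:y0+h,x0:x0+w]
    im=cv2.resize(im,None,fx=s,fy=s,interpolation=cv2.INTER_CUBIC)
    im=np.clip(im.astype(float)*1.5,0,255).astype(np.uint8)
    for k in range(0,w,10):
        cv2.putText(im,str(x0+k),(k*s,8),0,.3,(0,0,255),1) if k%20==0 else 0
        cv2.line(im,(k*s,8),(k*s,14),(0,0,255),1)
    for k in range(0,h,10):
        cv2.putText(im,str(y0+k),(0,k*s+3),0,.3,(0,0,255),1)
    cv2.imwrite(f"pics/{out}.png",im)
crop("scene",180,140,190,130,4,"s_shelf")
crop("scene",330,180,140,140,4,"s_bowls")
crop("scene",150,95,80,80,7,"s_lid")
crop("side",210,130,140,175,3,"d_shelf")
crop("side",180,80,160,80,5,"d_bowls")
crop("side",170,330,150,70,5,"d_lid")
```

```text
(no output)
```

View pics/s_shelf.png

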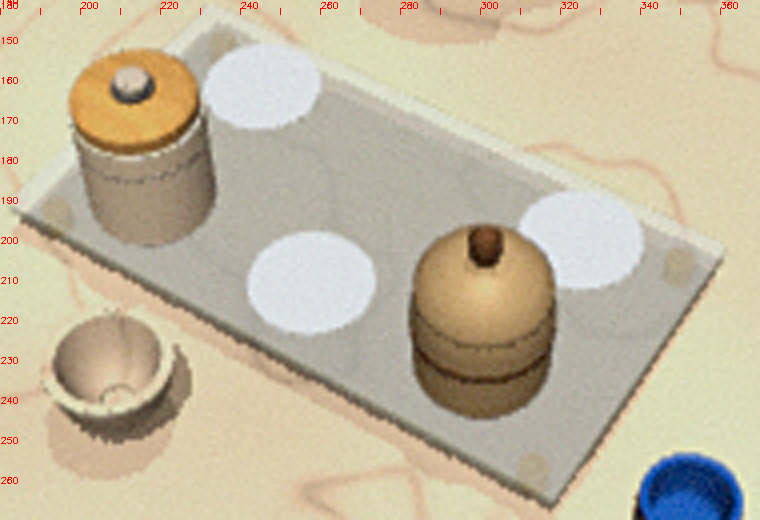

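View pics/s_bowls.png

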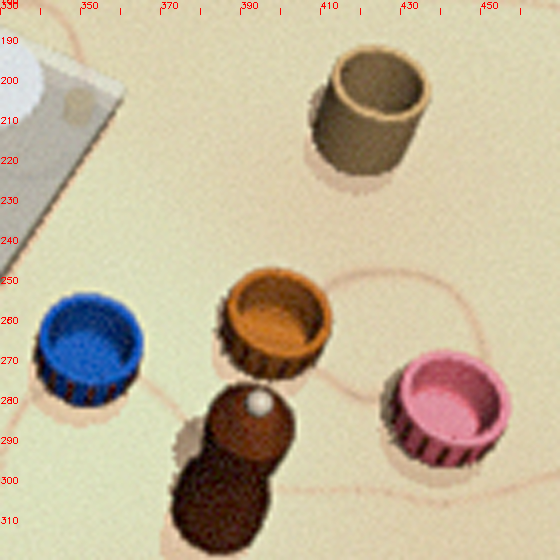

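View pics/s_lid.png

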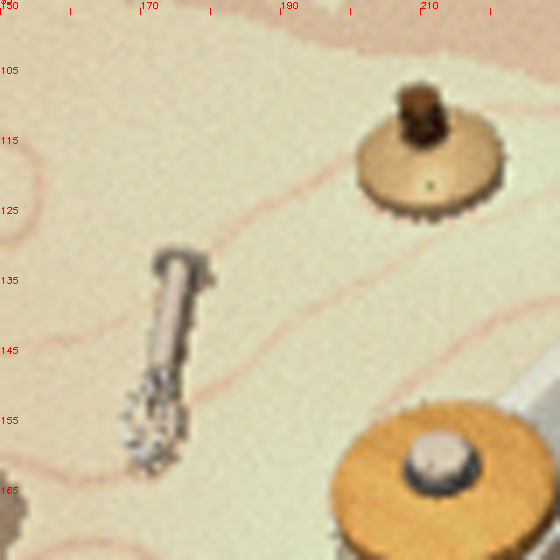

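View pics/d_shelf.png

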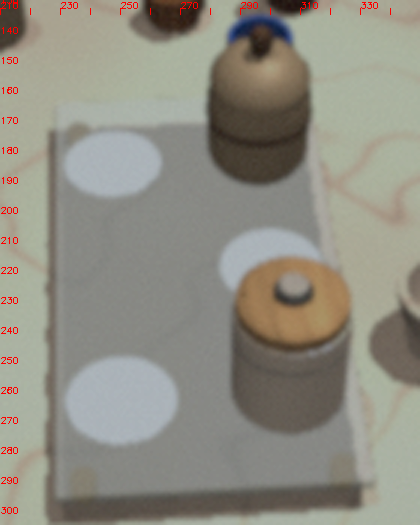

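View pics/d_bowls.png

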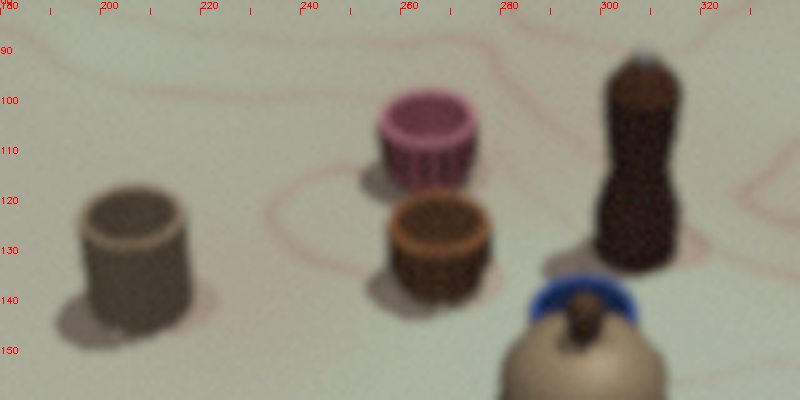

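View pics/d_lid.png

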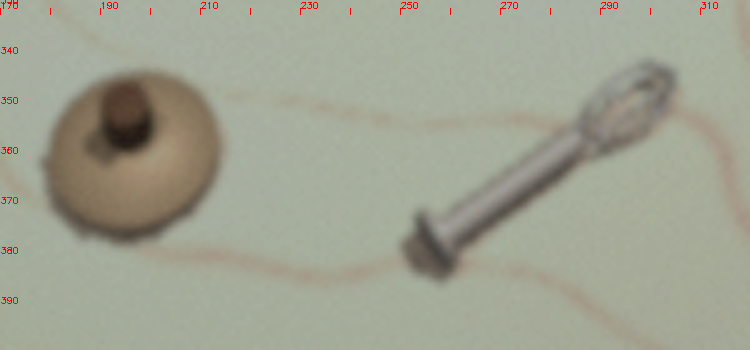

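```bash
cat > h.py <<'E'
import numpy as np,cv2
def load(n,k=0): return dict(np.load(f"pics/{n}{k}.npz"))
def ray(c,u,v,T=None):
    T=c["T"] if T is None else T
    d=T[:3,:3]@np.array([(u-c["cx"])/c["fx"],(v-c["cy"])/c["fy"],1.]);return T[:3,3],d
def plane(c,u,v,z,T=None):
    o,d=ray(c,u,v,T);return (o+d*(z-o[2])/d[2])[:3]
def proj(c,P,T=None):
    T=c["T"] if T is None else T
    q=(np.atleast_2d(P)-T[:3,3])@T[:3,:3];return np.c_[c["fx"]*q[:,0]/q[:,2]+c["cx"],c["fy"]*q[:,1]/q[:,2]+c["cy"]]
E
python3 - <<'E'
from h import *
np.set_printoptions(precision=4,suppress=True)
S,D=load("scene"),load("side")
for nm,c,pts in (("scene",S,None),("side",D,None)):
    im=c["pixels"].astype(int);m=(im.min(2)>(135 if nm=="scene" else 125))&(im[:,:,2]>=im[:,:,0])
    n,l,st,ce=cv2.connectedComponentsWithStats(m.astype(np.uint8))
    for i in range(1,n):
        if st[i,4]>200: print(nm,st[i],ce[i],plane(c,*ce[i],.03))
for nm,s,d,z in (("jar",(425.25,200.5),(206.7,123.4),.065),("bowl",(399.6,257.2),(268,124.2),.042),("knob",(210,108.1),(195.2,349),.046),
 ("disc",(176,132.5),(256.5,379.2),.012),("tip",(171.5,161.8),(303,345),.012)):
    print(nm,plane(S,*s,z),plane(D,*d,z))
E
```

```text
scene [231 151  29  21 475] [245.0126 161.1347] [ 0.5329 -0.1296  0.03  ]
scene [310 188  31  24 537] [325.7877 199.0037] [0.5318 0.1331 0.03  ]
scene [242 198  32  25 629] [257.3482 210.1765] [ 0.6588 -0.0002  0.03  ]
jar [0.4285 0.3604 0.065 ] [0.4296 0.3553 0.065 ]
bowl [0.6021 0.3705 0.042 ] [0.6038 0.3695 0.042 ]
knob [ 0.4171 -0.3454  0.046 ] [ 0.4188 -0.3438  0.046 ]
disc [ 0.5337 -0.3932  0.012 ] [ 0.5333 -0.3972  0.012 ]
tip [ 0.6354 -0.3221  0.012 ] [ 0.6298 -0.3311  0.012 ]
```

Run:
```python
from h import *
from scipy.optimize import least_squares
np.set_printoptions(precision=4,suppress=True)
spots=np.array([[.06,0],[-.065,.13],[-.065,-.13]])
for nm in ("scene","side"):
    c=load(nm);g=cv2.GaussianBlur(c["pixels"][:,:,2].astype(np.float32),(0,0),.7)
    p0=np.array([.598,.0015,0.])
    for it in range(3):
        R=np.array([[np.cos(p0[2]),-np.sin(p0[2])],[np.sin(p0[2]),np.cos(p0[2])]])
        obs=[];idx=[]
        for k,s in enumerate(spots):
            for a in np.linspace(0,2*np.pi,72,endpoint=False):
                rr=np.arange(.032,.053,.0005);dirv=np.array([np.cos(a),np.sin(a)])
                P=p0[:2]+R@s+rr[:,None]*dirv
                uv=proj(c,np.c_[P,np.full(len(P),.03)]).astype(np.float32)
                v=cv2.remap(g,uv[:,0].reshape(1,-1),uv[:,1].reshape(1,-1),cv2.INTER_LINEAR)[0]
                d=v[:-8]-v[8:];j=d.argmax()
                if d[j]>15: obs.append(P[j+4]);idx.append(k)
        obs=np.array(obs);idx=np.array(idx)
        def f(p):
            R=np.array([[np.cos(p[2]),-np.sin(p[2])],[np.sin(p[2]),np.cos(p[2])]])
            return np.linalg.norm(obs-(p[:2]+spots[idx]@R.T),axis=1)-.042
        r=least_squares(f,p0,loss="soft_l1",f_scale=.001);p0=r.x
    print(nm,p0,len(obs),np.median(abs(f(p0))))
    for k in range(3):
        o=obs[idx==k];q=least_squares(lambda q:np.linalg.norm(o-q[:2],axis=1)-q[2],[*o.mean(0),.042],loss="soft_l1",f_scale=.001).x;print(k,q,len(o))
```

```text
scene [ 0.5982 -0.0003 -0.0056] 177 0.0004964517211634295
0 [ 0.6583 -0.0005  0.042 ] 72
1 [0.534  0.1305 0.0418] 50
2 [ 0.5323 -0.1306  0.0423] 55
side [ 0.5979  0.0026 -0.0057] 106 0.0005093286082928292
0 [0.6561 0.0018 0.0397] 21
1 [0.5315 0.1292 0.0443] 23
2 [ 0.5321 -0.1271  0.0419] 62
```

```bash
cat >> h.py <<'E'
from scipy.spatial.transform import Rotation as Ro
def goal(*gs):
    """each g=(x,y,z,jawdeg)"""
    from rig import status
    s=status.sense();R=Ro.from_rotvec(s["orientation"]);M=R.as_matrix()
    print("t %.2f pos"%s["clock"],np.round(s["position"],4),"jaw %.2f"%np.degrees(np.arctan2(M[1,0],M[0,0])),"tilt z",np.round(M[:,2],4),"open %.4f"%s["opening"],"F",np.round(s["wrist_force"],1))
    for x,y,z,j in gs:
        a=np.radians(j);G=np.array([[np.cos(a),np.sin(a),0],[np.sin(a),-np.cos(a),0],[0,0,-1]])
        d=M.T@(np.array([x,y,z])-s["position"])*1000
        print("delta",np.round(d,1),"twist",np.round((R.inv()*Ro.from_matrix(G)).as_rotvec(),4),"rows>=%.1f / %.1f"%(np.linalg.norm(d)/41.7,np.degrees((R.inv()*Ro.from_matrix(G)).magnitude())/7.16))
def wpose():
    from rig import status,cams
    s=status.sense();T=np.eye(4);T[:3,:3]=Ro.from_rotvec(s["orientation"]).as_matrix();T[:3,3]=s["position"]
    c=cams.camera("wrist");c["T"]=T@c["T_tool_cam"];return c
def snap(name):
    c=wpose();np.savez(f"pics/{name}.npz",**c);cv2.imwrite(f"pics/{name}.png",c["pixels"][:,:,::-1]);return c
E
python3 -c "
from h import *
goal((.58,-.36,.2,-55))
S=load('scene')
print(plane(S,*(385,300),.0),'mill-ish', plane(S,351,268-4,.042),plane(S,441,280,.042))"
```

```text
t 0.15 pos [ 0.2204 -0.5841  0.2284] jaw -69.33 tilt z [-6.0e-04  1.8e-03 -1.0e+00] open 0.0851 F [ 0.3 -0.3  0.1]
delta [ -82.7 -415.5   28.6] twist [-0.0003  0.0018 -0.25  ] rows>=10.2 / 2.0
[0.69902774 0.38481416 0.        ] mill-ish [0.67964527 0.28182315 0.042     ] [0.60806982 0.47400862 0.042     ]
```

Emit:
apply_moves(steps=[{"delta_pos": [-83, -415, 28], "twist": [0, 0.002, -0.25], "gripper": 1}, {"delta_pos": [-83, -415, 28], "twist": [0, 0.002, -0.25], "gripper": 1}, {"delta_pos": [-83, -415, 28], "twist": [0, 0.002, -0.25], "gripper": 1}, {"delta_pos": [-83, -415, 28], "twist": [0, 0.002, -0.25], "gripper": 1}, {"delta_pos": [-83, -415, 28], "twist": [0, 0.002, -0.25], "gripper": 1}, {"delta_pos": [-83, -415, 28], "twist": [0, 0.002, -0.25], "gripper": 1}, {"delta_pos": [-83, -415, 28], "twist": [0, 0.002, -0.25], "gripper": 1}, {"delta_pos": [-83, -415, 28], "twist": [0, 0.002, -0.25], "gripper": 1}, {"delta_pos": [-83, -415, 28], "twist": [0, 0.002, -0.25], "gripper": 1}, {"delta_pos": [-83, -415, 28], "twist": [0, 0.002, -0.25], "gripper": 1}, {"delta_pos": [-83, -415, 28], "twist": [0, 0.002, -0.25], "gripper": 1}, {"delta_pos": [-83, -415, 28], "twist": [0, 0.002, -0.25], "gripper": 1}, {"delta_pos": [-83, -415, 28], "twist": [0, 0.002, -0.25], "gripper": 1}, {"delta_pos": [-83, -415, 28], "twist": [0, 0.002, -0.25], "gripper": 1}])

```text
clock: 1.32
position: [0.5783, -0.3614, 0.201]
orientation: [2.784, -1.451, 0.001]
wrist_force: [0.1, -0.6, 0.3]
opening: 0.0855
```

```bash
python3 -c "
from h import *
snap('w1');goal((.58,-.36,.2,-55))"
```

```text
t 1.37 pos [ 0.5781 -0.3618  0.2013] jaw -55.10 tilt z [-0.     -0.0019 -1.    ] open 0.0855 F [-0.3  0.2 -0.5]
delta [-0.4 -2.6  1.3] twist [ 0.0011 -0.0016 -0.0018] rows>=0.1 / 0.0
```

View pics/w1.png

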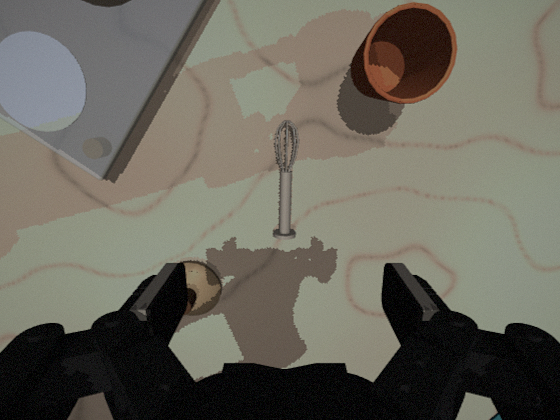

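```bash
python3 -c "
from h import *
c=load('w','1')
a=plane(c,284.3,234,.012);b=plane(c,286.8,122,.014);print(a,b,np.linalg.norm(a-b),np.degrees(np.arctan2(*(b-a)[[1,0]])))
print(proj(load('scene'),[a,b]),proj(load('side'),[a,b]))
h1=plane(c,285,228,.012);h2=plane(c,286,172,.012);print(h1,h2,np.linalg.norm(h1-h2),np.degrees(np.arctan2(*(h2-h1)[[1,0]])))
"
```

```text
[ 0.53171432 -0.39496623  0.012     ] [ 0.62890357 -0.32990439  0.014     ] 0.11697347628166979 33.79972048324608
[[175.98442952 131.91886692]
 [170.82689915 158.93108968]] [[255.60914795 378.14698333]
 [302.51413101 343.96371643]]
[ 0.5377694  -0.39164331  0.012     ] [ 0.58800855 -0.3576813   0.012     ] 0.060641493050161775 34.05896275044935
```

```bash
python3 -c "
from h import *
goal((.5713,-.3686,.06,-56),(.5713,-.3686,.0225,-56))"
```

```text
t 1.37 pos [ 0.5781 -0.3618  0.2013] jaw -55.10 tilt z [-0.     -0.0019 -1.    ] open 0.0855 F [-0.3  0.2 -0.5]
delta [  1.5   9.3 141.3] twist [ 0.0011 -0.0016  0.0157] rows>=3.4 / 0.1
delta [  1.4   9.3 178.8] twist [ 0.0011 -0.0016  0.0157] rows>=4.3 / 0.1
```

Emit:
apply_moves(steps=[{"delta_pos": [1.4, 9.3, 40], "twist": [0.001, -0.0015, 0.016], "gripper": 0}, {"delta_pos": [1.4, 9.3, 80], "twist": [0.001, -0.0015, 0.016], "gripper": 0}, {"delta_pos": [1.4, 9.3, 120], "twist": [0.001, -0.0015, 0.016], "gripper": 0}, {"delta_pos": [1.4, 9.3, 150], "twist": [0.001, -0.0015, 0.016], "gripper": 0}, {"delta_pos": [1.4, 9.3, 165], "twist": [0.001, -0.0015, 0.016], "gripper": 0}, {"delta_pos": [1.4, 9.3, 175], "twist": [0.001, -0.0015, 0.016], "gripper": 0}, {"delta_pos": [1.4, 9.3, 175], "twist": [0.001, -0.0015, 0.016], "gripper": 0}, {"delta_pos": [1.4, 9.3, 175], "twist": [0.001, -0.0015, 0.016], "gripper": 0}])

```text
clock: 2.03
position: [0.5735, -0.3687, 0.0278]
orientation: [-2.774, 1.474, -0.005]
wrist_force: [0.4, -1.1, 0.5]
opening: 0.0426
```

```bash
python3 -c "
from h import *
snap('w2');goal((.5713,-.3686,.0225,-56))"
```

```text
t 2.08 pos [ 0.5744 -0.369   0.0289] jaw -55.95 tilt z [ 0.0043 -0.0025 -1.    ] open 0.0430 F [-1.1  0.7  0.5]
delta [-2.1  2.4  6.3] twist [-0.0022 -0.0045  0.0009] rows>=0.2 / 0.0
```

View pics/w2.png

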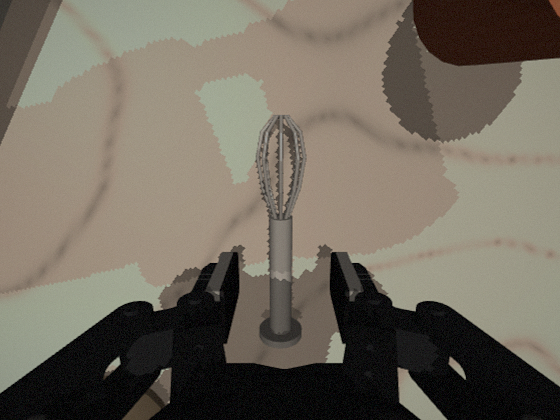

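```bash
python3 -c "
from h import *
c=load('w','2')
for u,v,z in ((280.5,329,.012),(281,217,.012),(281,275,.012),(282,116,.014)):
  p=plane(c,u,v,z);print(p, 'tool', np.linalg.inv(c['T']@np.linalg.inv(c['T_tool_cam']))[:3]@np.r_[p,1])
"
```

```text
[ 0.53309627 -0.39419058  0.012     ] tool [-0.00154845  0.04780608  0.01570225]
[ 0.58864744 -0.35719196  0.012     ] tool [-0.00112384 -0.01893701  0.01580209]
[ 0.56142398 -0.37549088  0.012     ] tool [-0.00119325  0.01386482  0.01575338]
[ 0.63016252 -0.32985976  0.014     ] tool [-0.00053784 -0.06864116  0.01387713]
```

Emit:
apply_moves(grip_force=30, steps=[{"delta_pos": [-1.2, 0.5, 5.5], "twist": [0, 0, 0.005], "gripper": 0}, {"delta_pos": [-1.2, 0.5, 5.5], "twist": [0, 0, 0.005], "gripper": 0}, {"delta_pos": [-1.2, 0.5, 5.5], "twist": [0, 0, 0.005], "gripper": -1}, {"delta_pos": [-1.2, 0.5, 5.5], "twist": [0, 0, 0.005], "gripper": -1}, {"delta_pos": [-1.2, 0.5, 5.5], "twist": [0, 0, 0.005], "gripper": -1}, {"delta_pos": [-1.2, 0.5, 5.5], "twist": [0, 0, 0.005], "gripper": -1}, {"delta_pos": [-1.2, 0.5, 5.5], "twist": [0, 0, 0.005], "gripper": -1}, {"delta_pos": [-1.2, 0.5, 5.5], "twist": [0, 0, 0.005], "gripper": -1}, {"delta_pos": [-1.2, 0.5, 5.5], "twist": [0, 0, 0.005], "gripper": -1}, {"delta_pos": [-1.2, 0.5, 5.5], "twist": [0, 0, 0.005], "gripper": -1}])

```text
clock: 2.92
position: [0.5718, -0.3667, 0.0208]
orientation: [-2.771, 1.48, -0.001]
wrist_force: [-0.6, -0.4, -0.3]
opening: -0.0003
```

```bash
python3 -c "
from h import *
c=snap('w3');goal((.5713,-.3686,.25,-56),(.534,.11,.25,-0.3),(.534,.13,.06,-0.3))"
```

```text
t 2.97 pos [ 0.5718 -0.3667  0.0208] jaw -56.21 tilt z [ 8.e-04  1.e-04 -1.e+00] open 0.0003 F [ 0.8 -0.5 -0.2]
delta [   1.4    1.3 -229.2] twist [-0.0007 -0.0004 -0.0036] rows>=5.5 / 0.0
delta [-417.1 -233.9 -229.2] twist [-5.000e-04 -7.000e-04 -9.758e-01] rows>=12.7 / 7.8
delta [-433.8 -244.9  -39.2] twist [-5.000e-04 -7.000e-04 -9.758e-01] rows>=12.0 / 7.8
```

View pics/w3.png

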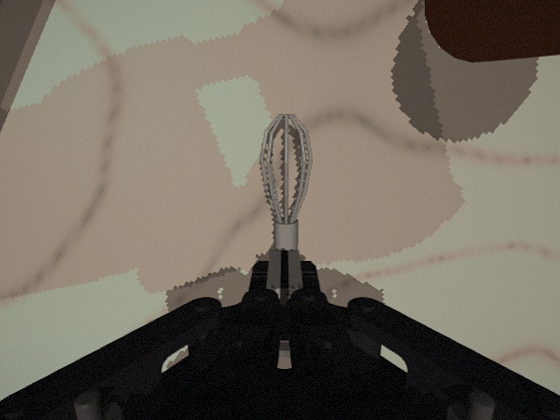

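```bash
python3 -c "
from h import *
im=cv2.imread('pics/w3.png')[210:390,150:420];im=np.clip(im*2.5,0,255).astype(np.uint8);cv2.imwrite('pics/w3z.png',cv2.resize(im,None,fx=2.9,fy=2.9,interpolation=2))
from rig import status;print(status.sense()['opening'])"
```

```text
0.0003395333557380463
```

View pics/w3z.png

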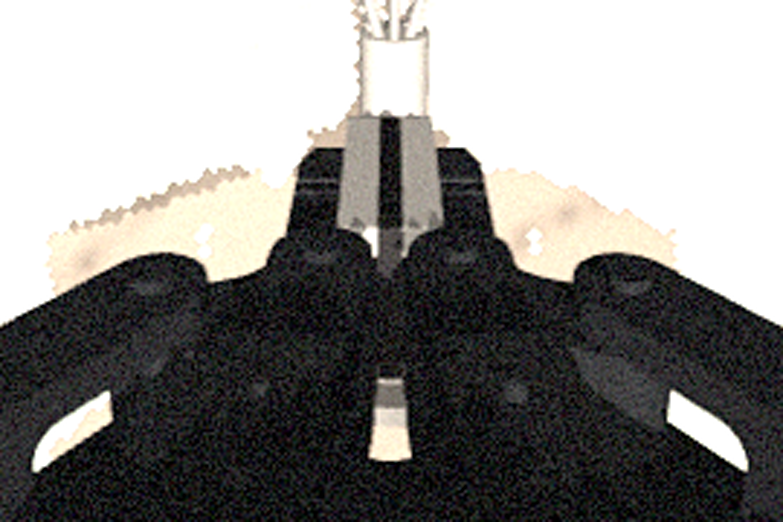

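Emit:
apply_moves(steps=[{"delta_pos": [0, 0, -10], "gripper": -1}, {"delta_pos": [0, 0, -30], "gripper": -1}, {"delta_pos": [0, 0, -60], "gripper": -1}, {"delta_pos": [0, 0, -60], "gripper": -1}])

```text
$.steps[0]: bad value
```

```bash
python3 -c "
from h import *
c=snap('w4');goal((.5713,-.3686,.25,-56))
from rig import cams
c=cams.camera('side')
im=c['pixels'][:,:,::-1]
a=cv2.imread('pics/w4.png');cv2.imwrite('pics/m4.png',np.hstack([cv2.resize(im[280:400,150:350],(400,240)),cv2.resize(a,(400,300))[:240]]))"
```

```text
t 3.02 pos [ 0.5718 -0.3667  0.0208] jaw -56.21 tilt z [ 9.e-04  1.e-04 -1.e+00] open -0.0003 F [-0.5 -0.5  0. ]
delta [   1.4    1.3 -229.2] twist [-0.0008 -0.0004 -0.0036] rows>=5.5 / 0.0
```

View pics/m4.png

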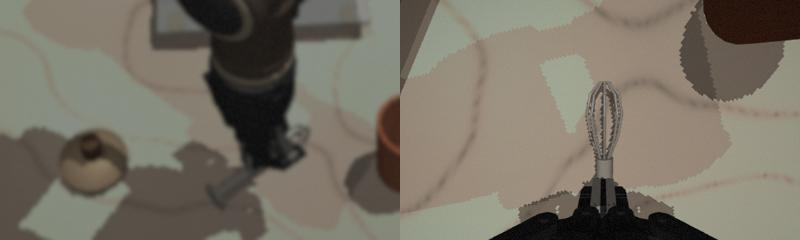

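Emit:
apply_moves(steps=[{"delta_pos": [0, 0, -10], "twist": [0, 0, 0], "gripper": -1}, {"delta_pos": [0, 0, -30], "twist": [0, 0, 0], "gripper": -1}, {"delta_pos": [0, 0, -60], "twist": [0, 0, 0], "gripper": -1}, {"delta_pos": [0, 0, -60], "twist": [0, 0, 0], "gripper": -1}])

```text
clock: 3.4
position: [0.5758, -0.3696, 0.088]
orientation: [2.77, -1.479, 0.019]
wrist_force: [1.3, -1.6, 1.7]
opening: 0.0001
```

```bash
python3 -c "
from h import *
c=snap('w4');goal((.5713,-.3686,.25,-56))
from rig import cams
c=cams.camera('side')
im=c['pixels'][:,:,::-1]
a=cv2.imread('pics/w4.png');cv2.imwrite('pics/m4.png',np.hstack([cv2.resize(im[280:400,150:350],(400,240)),cv2.resize(a,(400,300))[:240]]))"
```

```text
t 3.45 pos [ 0.575  -0.3691  0.0862] jaw -56.20 tilt z [ 0.0085 -0.0056 -0.9999] open -0.0002 F [-0.1 -0.9  0.2]
delta [  -0.9    2.2 -163.8] twist [-0.004  -0.0094 -0.0035] rows>=3.9 / 0.1
```

View pics/m4.png

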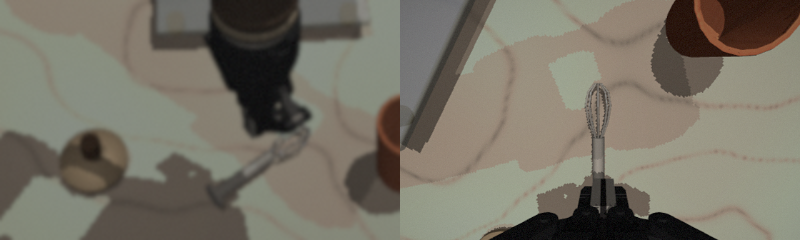

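```bash
python3 -c "
from h import *
for n,rows in (('3',(249.7,)),('2',(255,))):
  c=load('w',n);T=c['T_tool_cam']
  for v in rows:
    o,d=ray(c,284,v,T);
    for y in (-.011,0,.011): print(n,v,y,o+d*(y-o[1])/d[1])
from rig import status
import json;print(status.sense()['opening'])
c=load('w4','');cv2.imwrite('pics/w4z.png',cv2.resize(np.clip(c['pixels'][200:400,150:420,::-1]*2.0,0,255).astype(np.uint8),None,fx=2.9,fy=2.9,interpolation=2))
"
```

```text
3 249.7 -0.011 [ 0.00042899 -0.011      -0.00721441]
3 249.7 0 [0.0004141  0.         0.01776681]
3 249.7 0.011 [0.00039921 0.011      0.04274803]
2 255 -0.011 [ 0.00043219 -0.011      -0.01287536]
2 255 0 [0.00041809 0.         0.01107906]
2 255 0.011 [0.00040399 0.011      0.03503349]
8.600930731600677e-05
```

View pics/w4z.png

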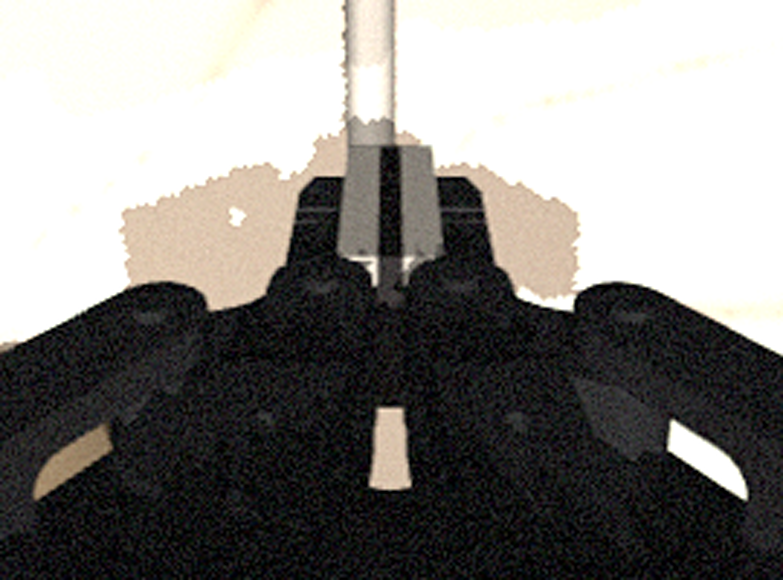

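```bash
python3 -c "
from h import *
from rig import cams,status
s=status.sense();M=Ro.from_rotvec(s['orientation']).as_matrix()
for n in ('side','scene'):
  c=cams.camera(n)
  im=np.clip(c['pixels'][:,:,::-1].astype(float)*2.5,0,255).astype(np.uint8)
  P=[s['position']+M@np.array([0,y,z]) for z in (-.04,-.02,0,.019) for y in (-.011,.011)]
  q=proj(c,P);print(n,q.round(1).tolist())
  u0,v0=q.mean(0).astype(int)-35
  k=8;z=cv2.resize(im[v0:v0+70,u0:u0+70],None,fx=k,fy=k,interpolation=2)
  for i,p in enumerate(q): cv2.circle(z,tuple(int(t) for t in ((p-[u0,v0]+.5)*k)),3,((0,0,255),(0,255,0),(255,0,0),(255,0,255))[i//2],-1)
  cv2.imwrite(f'pics/tip_{n}.png',z)
a=cv2.imread('pics/tip_side.png');b=cv2.imread('pics/tip_scene.png');cv2.imwrite('pics/tip.png',cv2.resize(np.hstack([a,b]),(800,400)))
"
```

```text
side [[280.9, 329.8], [271.3, 336.4], [280.9, 335.7], [271.4, 342.3], [280.9, 341.4], [271.6, 347.9], [280.9, 346.7], [271.7, 353.2]]
scene [[165.0, 117.3], [166.1, 112.1], [166.5, 122.7], [167.6, 117.6], [168.0, 128.0], [169.0, 122.8], [169.4, 132.9], [170.4, 127.7]]
```

View pics/tip.png

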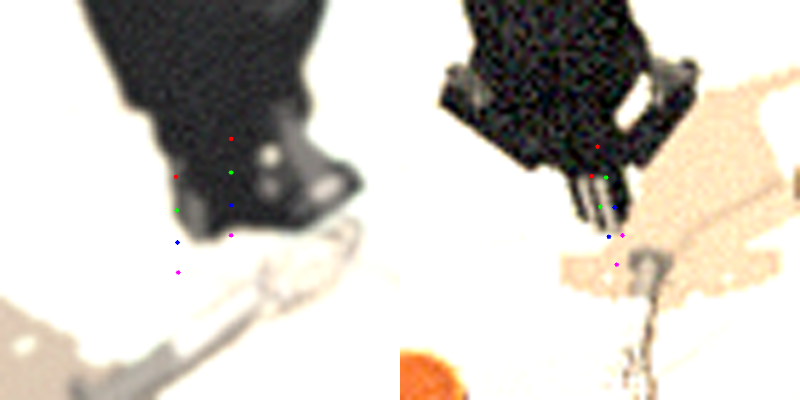

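The jaws closed above the handle. The fingertips look level with the reported TCP, not 19 mm ahead of it. I'll probe the table beside the whisk to measure the real tip height.

```bash
python3 -c "
from h import *
goal((.60,-.415,.06,-56),(.60,-.415,.010,-56))"
```

```text
t 3.60 pos [ 0.5714 -0.3664  0.0808] jaw -56.21 tilt z [ 3.e-04  5.e-04 -1.e+00] open 0.0002 F [ 0.7  0.3 -0.2]
delta [56.3  3.3 20.8] twist [-0.0005  0.0002 -0.0036] rows>=1.4 / 0.0
delta [56.3  3.3 70.8] twist [-0.0005  0.0002 -0.0036] rows>=2.2 / 0.0
```

Emit:
apply_moves(steps=[{"delta_pos": [30, 2, 10], "twist": [0, 0, 0], "gripper": -1}, {"delta_pos": [56, 3, 21], "twist": [0, 0, 0], "gripper": -1}, {"delta_pos": [56, 3, 45], "twist": [0, 0, 0], "gripper": -1}, {"delta_pos": [56, 3, 62], "twist": [0, 0, 0], "gripper": -1}, {"delta_pos": [56, 3, 69], "twist": [0, 0, 0], "gripper": -1}, {"delta_pos": [56, 3, 71], "twist": [0, 0, 0], "gripper": -1}, {"delta_pos": [56, 3, 71], "twist": [0, 0, 0], "gripper": -1}, {"delta_pos": [56, 3, 71], "twist": [0, 0, 0], "gripper": -1}, {"delta_pos": [56, 3, 71], "twist": [0, 0, 0], "gripper": -1}])

```text
clock: 4.35
position: [0.6014, -0.4152, 0.0114]
orientation: [-2.771, 1.479, -0.005]
wrist_force: [0.2, -0.7, 0.5]
opening: -0.0001
```

```bash
python3 -c "
from h import *
c=snap('w5');goal((.5713,-.3686,.25,-56))"
```

```text
t 4.40 pos [ 0.6015 -0.4153  0.0117] jaw -56.19 tilt z [ 0.003  -0.0016 -1.    ] open -0.0000 F [ 0.4  0.2 -0.1]
delta [ -54.9   -1.3 -238.5] twist [-0.0016 -0.003  -0.0033] rows>=5.9 / 0.0
```

View pics/w5.png

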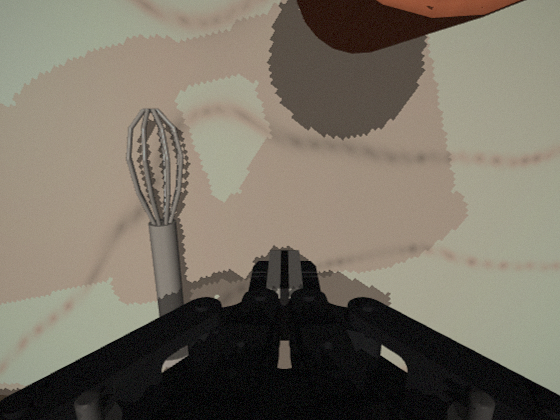

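Emit:
apply_moves(steps=[{"delta_pos": [0, 0, 3], "twist": [0, 0, 0], "gripper": -1}, {"delta_pos": [0, 0, 6], "twist": [0, 0, 0], "gripper": -1}, {"delta_pos": [0, 0, 6], "twist": [0, 0, 0], "gripper": -1}, {"delta_pos": [0, 0, 6], "twist": [0, 0, 0], "gripper": -1}, {"delta_pos": [0, 0, 6], "twist": [0, 0, 0], "gripper": -1}])

```text
clock: 4.82
position: [0.6004, -0.4148, 0.0038]
orientation: [-2.771, 1.48, -0.001]
wrist_force: [0.3, 0.1, 0.1]
opening: -0.0
```

Emit:
apply_moves(steps=[{"delta_pos": [0, 0, 1.5], "twist": [0, 0, 0], "gripper": -1}, {"delta_pos": [0, 0, 3], "twist": [0, 0, 0], "gripper": -1}, {"delta_pos": [0, 0, 3], "twist": [0, 0, 0], "gripper": -1}, {"delta_pos": [0, 0, 3], "twist": [0, 0, 0], "gripper": -1}])

```text
clock: 5.15
position: [0.6003, -0.4147, 0.0006]
orientation: [-2.771, 1.48, -0.0]
wrist_force: [-0.8, -0.5, -0.1]
opening: 0.0001
```

Emit:
apply_moves(steps=[{"delta_pos": [0, 0, 1.5], "twist": [0, 0, 0], "gripper": -1}, {"delta_pos": [0, 0, 2.5], "twist": [0, 0, 0], "gripper": -1}, {"delta_pos": [0, 0, 2.5], "twist": [0, 0, 0], "gripper": -1}, {"delta_pos": [0, 0, 2.5], "twist": [0, 0, 0], "gripper": -1}])

```text
clock: 5.48
position: [0.6005, -0.4149, -0.0016]
orientation: [-2.771, 1.48, -0.001]
wrist_force: [0.3, 1.0, -0.3]
opening: -0.0004
```

```bash
python3 -c "
from h import *
c=snap('w6');goal((.5713,-.3686,.25,-56))
cv2.imwrite('pics/w6z.png',cv2.resize(np.clip(c['pixels'][200:400,150:420,::-1]*2.0,0,255).astype(np.uint8),None,fx=2.9,fy=2.9,interpolation=2))"
```

```text
t 5.53 pos [ 0.6005 -0.4149 -0.0016] jaw -56.21 tilt z [ 8.e-04  1.e-04 -1.e+00] open -0.0003 F [ 0.3  0.2 -0.6]
delta [ -54.6   -1.7 -251.7] twist [-0.0008 -0.0004 -0.0037] rows>=6.2 / 0.0
```

View pics/w6z.png

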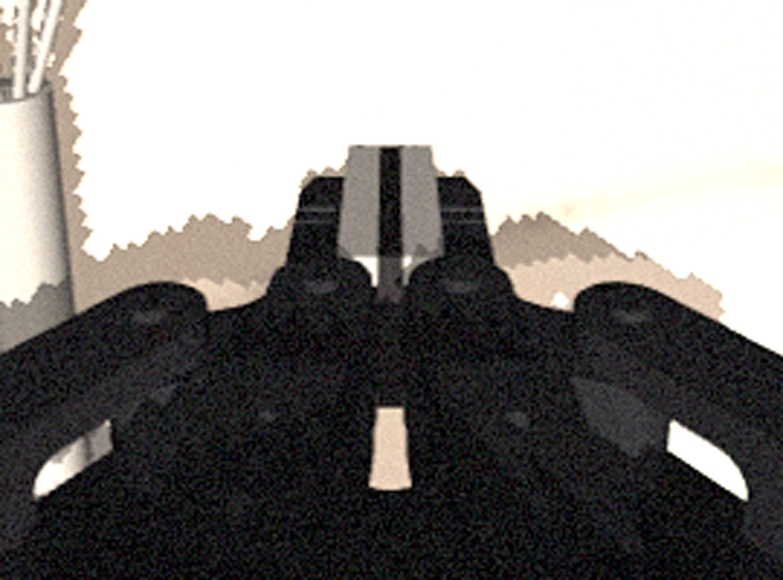

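Emit:
apply_moves(steps=[{"delta_pos": [0, 0, 1], "twist": [0, 0, 0], "gripper": -1}, {"delta_pos": [0, 0, 2], "twist": [0, 0, 0], "gripper": -1}, {"delta_pos": [0, 0, 2], "twist": [0, 0, 0], "gripper": -1}, {"delta_pos": [0, 0, 2], "twist": [0, 0, 0], "gripper": -1}])

```text
clock: 5.87
position: [0.6006, -0.4149, -0.0018]
orientation: [-2.771, 1.479, -0.0]
wrist_force: [-2.8, 2.4, 7.0]
opening: -0.0
```

Emit:
apply_moves(steps=[{"delta_pos": [0, 0, 1], "twist": [0, 0, 0], "gripper": -1}, {"delta_pos": [0, 0, 2], "twist": [0, 0, 0], "gripper": -1}, {"delta_pos": [0, 0, 2], "twist": [0, 0, 0], "gripper": -1}, {"delta_pos": [0, 0, 2], "twist": [0, 0, 0], "gripper": -1}])

```text
clock: 6.2
position: [0.6006, -0.4149, -0.0018]
orientation: [-2.771, 1.479, 0.001]
wrist_force: [-5.5, 3.7, 15.4]
opening: -0.0001
```

Light contact at TCP z = -1.8 mm. So when shut, the tips are about 2 mm behind the reported TCP, and the stated 19 mm doesn't match the fingers. I'll use the measured value and grasp about 21 mm lower.

Emit:
apply_moves(steps=[{"delta_pos": [0, 0, -35], "twist": [0, 0, 0], "gripper": -0.2}, {"delta_pos": [-25, -2, -60], "twist": [0, 0, 0], "gripper": -0.2}, {"delta_pos": [-56, -2.8, -60], "twist": [0, 0, 0], "gripper": -0.2}, {"delta_pos": [-56, -2.8, -60], "twist": [0, 0, 0], "gripper": -0.2}, {"delta_pos": [-56, -2.8, -60], "twist": [0, 0, 0], "gripper": -0.2}, {"delta_pos": [-56, -2.8, -60], "twist": [0, 0, 0], "gripper": -0.2}, {"delta_pos": [-56, -2.8, -60], "twist": [0, 0, 0], "gripper": -0.2}])

```text
clock: 6.78
position: [0.5722, -0.3676, 0.0542]
orientation: [-2.771, 1.48, -0.003]
wrist_force: [0.4, -0.2, 0.9]
opening: 0.0342
```

```bash
python3 -c "
from h import *
c=snap('w7');goal((.5715,-.367,.002,-56))"
```

```text
t 6.83 pos [ 0.5722 -0.3677  0.0541] jaw -56.23 tilt z [ 1.5e-03 -5.0e-04 -1.0e+00] open 0.0343 F [ 0.7  0.6 -0.2]
delta [-1.1  0.2 52.1] twist [-0.0009 -0.0013 -0.004 ] rows>=1.3 / 0.0
```

View pics/w7.png

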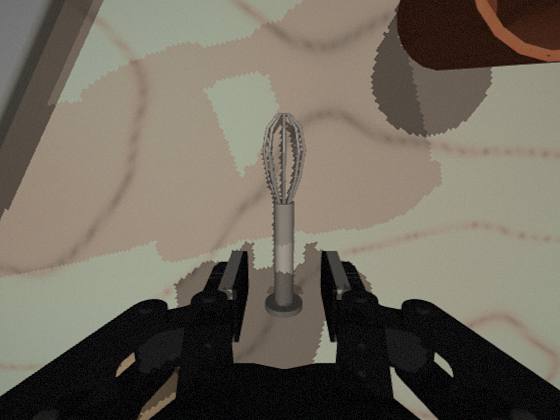

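Handle at column 284, centred between the jaws (248..322). Descend and close.

Emit:
apply_moves(grip_force=30, steps=[{"delta_pos": [-0.5, 0.2, 25], "twist": [0, 0, 0], "gripper": -0.2}, {"delta_pos": [-0.5, 0.2, 45], "twist": [0, 0, 0], "gripper": -0.2}, {"delta_pos": [-0.5, 0.2, 52], "twist": [0, 0, 0], "gripper": -0.2}, {"delta_pos": [-0.5, 0.2, 52], "twist": [0, 0, 0], "gripper": -0.2}, {"delta_pos": [-0.5, 0.2, 52], "twist": [0, 0, 0], "gripper": -1}, {"delta_pos": [-0.5, 0.2, 52], "twist": [0, 0, 0], "gripper": -1}, {"delta_pos": [-0.5, 0.2, 52], "twist": [0, 0, 0], "gripper": -1}, {"delta_pos": [-0.5, 0.2, 52], "twist": [0, 0, 0], "gripper": -1}, {"delta_pos": [-0.5, 0.2, 52], "twist": [0, 0, 0], "gripper": -1}, {"delta_pos": [-0.5, 0.2, 52], "twist": [0, 0, 0], "gripper": -1}])

```text
clock: 7.67
position: [0.5719, -0.3669, 0.0033]
orientation: [-2.771, 1.48, -0.004]
wrist_force: [-0.4, 0.0, 1.6]
opening: 0.0102
```

```bash
python3 -c "
from h import *
goal((.5715,-.367,.2,-56))"
```

```text
t 7.67 pos [ 0.5719 -0.3669  0.0033] jaw -56.20 tilt z [ 2.2e-03 -9.0e-04 -1.0e+00] open 0.0102 F [-0.4  0.   1.6]
delta [ 3.000e-01  1.000e-01 -1.967e+02] twist [-0.0013 -0.002  -0.0035] rows>=4.7 / 0.0
```

Emit:
apply_moves(steps=[{"delta_pos": [0, 0, -20], "twist": [0, 0, 0], "gripper": -1}, {"delta_pos": [0, 0, -50], "twist": [0, 0, 0], "gripper": -1}, {"delta_pos": [0, 0, -90], "twist": [0, 0, 0], "gripper": -1}, {"delta_pos": [0, 0, -130], "twist": [0, 0, 0], "gripper": -1}, {"delta_pos": [0, 0, -170], "twist": [0, 0, 0], "gripper": -1}, {"delta_pos": [0, 0, -200], "twist": [0, 0, 0], "gripper": -1}, {"delta_pos": [0, 0, -200], "twist": [0, 0, 0], "gripper": -1}, {"delta_pos": [0, 0, -200], "twist": [0, 0, 0], "gripper": -1}, {"delta_pos": [0, 0, -200], "twist": [0, 0, 0], "gripper": -1}])

```text
clock: 8.42
position: [0.5705, -0.3661, 0.2019]
orientation: [-2.771, 1.48, 0.0]
wrist_force: [-1.4, 0.1, -0.9]
opening: 0.0102
```

```bash
python3 -c "
from h import *
c=snap('w8');goal((.534,.12,.20,-0.5))"
```

```text
t 8.47 pos [ 0.5699 -0.3656  0.2004] jaw -56.20 tilt z [-0.002   0.0022 -1.    ] open 0.0103 F [-0.1  0.5 -0.8]
delta [-423.5 -240.3    1.6] twist [-0.001   0.0029 -0.9722] rows>=11.7 / 7.8
```

View pics/w8.png

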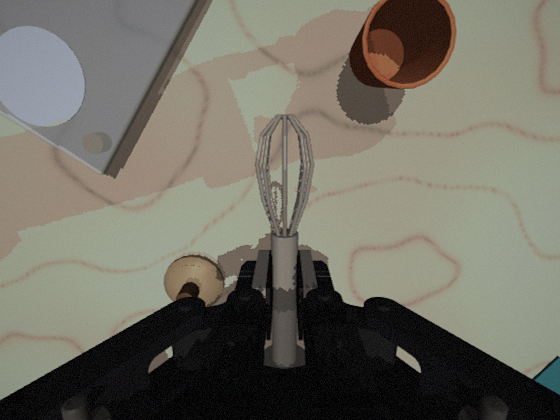

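```bash
python3 -c "
from h import *
c=load('w8','');T=c['T_tool_cam']
for u,v in ((285,115),(285,234.5),(285,362)):
    print(plane(c,u,v,-.0087,T))
R=np.radians(-.5)
"
```

```text
[ 0.0008002  -0.06944675 -0.0087    ]
[ 0.00086552 -0.01888815 -0.0087    ]
[ 0.00095304  0.04884403 -0.0087    ]
```

Emit:
apply_moves(steps=[{"delta_pos": [-35, -20, 0], "twist": [0, 0, -0.08], "gripper": -1}, {"delta_pos": [-70, -40, 1], "twist": [0, 0, -0.16], "gripper": -1}, {"delta_pos": [-105, -60, 1], "twist": [0, 0, -0.24], "gripper": -1}, {"delta_pos": [-140, -80, 1], "twist": [0, 0, -0.32], "gripper": -1}, {"delta_pos": [-175, -100, 1], "twist": [0, 0, -0.4], "gripper": -1}, {"delta_pos": [-210, -120, 1], "twist": [0, 0, -0.49], "gripper": -1}, {"delta_pos": [-245, -140, 1], "twist": [0, 0, -0.57], "gripper": -1}, {"delta_pos": [-280, -160, 1], "twist": [0, 0, -0.65], "gripper": -1}, {"delta_pos": [-315, -180, 1], "twist": [0, 0, -0.73], "gripper": -1}, {"delta_pos": [-350, -200, 1], "twist": [0, 0, -0.81], "gripper": -1}, {"delta_pos": [-385, -220, 1], "twist": [0, 0, -0.9], "gripper": -1}, {"delta_pos": [-410, -232, 1], "twist": [0, 0, -0.95], "gripper": -1}, {"delta_pos": [-423.5, -240.3, 1.6], "twist": [0, 0, -0.972], "gripper": -1}, {"delta_pos": [-423.5, -240.3, 1.6], "twist": [0, 0, -0.972], "gripper": -1}, {"delta_pos": [-423.5, -240.3, 1.6], "twist": [0, 0, -0.972], "gripper": -1}, {"delta_pos": [-423.5, -240.3, 1.6], "twist": [0, 0, -0.972], "gripper": -1}, {"delta_pos": [-423.5, -240.3, 1.6], "twist": [0, 0, -0.972], "gripper": -1}])

```text
clock: 9.88
position: [0.5349, 0.1178, 0.1998]
orientation: [3.141, -0.017, -0.001]
wrist_force: [-0.9, 0.3, -1.1]
opening: 0.0104
```

```bash
python3 -c "
from h import *
c=snap('w9');goal((.5335,.1305-.0092,.10,-0.5))"
```

```text
t 9.93 pos [0.5351 0.1178 0.2001] jaw -0.63 tilt z [-3.e-04 -5.e-04 -1.e+00] open 0.0101 F [ 0.1  0.4 -0.6]
delta [ -1.6  -3.5 100.1] twist [ 0.0005  0.0003 -0.0022] rows>=2.4 / 0.0
```

View pics/w9.png

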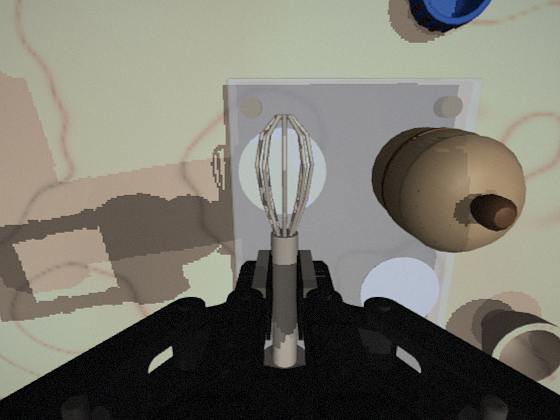

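```bash
cat > spot.py <<'E'
from h import *
from scipy.optimize import least_squares
def fit(c,cx,cy,r0=.042,z=.03,thr=12,ch=2):
    g=cv2.GaussianBlur(c["pixels"][:,:,ch].astype(np.float32),(0,0),.8)
    p=np.array([cx,cy])
    for it in range(4):
        obs=[]
        for a in np.linspace(0,2*np.pi,120,endpoint=False):
            rr=np.arange(r0-.008,r0+.009,.0004);P=p+rr[:,None]*np.array([np.cos(a),np.sin(a)])
            uv=proj(c,np.c_[P,np.full(len(P),z)]).astype(np.float32)
            v=cv2.remap(g,uv[:,0].reshape(1,-1),uv[:,1].reshape(1,-1),cv2.INTER_LINEAR,borderMode=cv2.BORDER_REPLICATE)[0]
            d=v[:-6]-v[6:];j=d.argmax()
            if d[j]>thr and v[j]>95: obs.append(P[j+3])
        obs=np.array(obs)
        r=least_squares(lambda q:np.linalg.norm(obs-q,axis=1)-r0,p,loss="soft_l1",f_scale=.0007);p=r.x
    q=least_squares(lambda q:np.linalg.norm(obs-q[:2],axis=1)-q[2],[*p,r0],loss="soft_l1",f_scale=.0007).x
    return p,len(obs),np.median(abs(r.fun)),q
E
python3 -c "
from spot import *
np.set_printoptions(precision=4,suppress=True)
c=load('w9','')
a=fit(c,.5335,.1305);b=fit(c,.658,.001)
print(a);print(b)
s=plane(c,228,80,.03);t=plane(c,480,79.5,.03);print(s,t,t-s)
print(plane(c,232.5,200,.03))
"
```

```text
(array([0.5323, 0.1312]), 114, np.float64(0.0003899093299205292), array([0.5323, 0.1312, 0.042 ]))
(array([ 0.6567, -0.0003]), 84, np.float64(4.552674962465461e-05), array([ 0.6567, -0.0002,  0.0419]))
[0.4856 0.2148 0.03  ] [0.7095 0.2129 0.03  ] [ 0.2239 -0.0019  0.    ]
[0.4836 0.1042 0.03  ]
```

```bash
python3 -c "
from h import *
goal((.5317,.1220,.036,-0.35))"
```

```text
t 9.93 pos [0.5351 0.1178 0.2001] jaw -0.63 tilt z [-3.e-04 -5.e-04 -1.e+00] open 0.0101 F [ 0.1  0.4 -0.6]
delta [ -3.4  -4.3 164.1] twist [ 0.0005  0.0003 -0.0048] rows>=3.9 / 0.0
```

Emit:
apply_moves(steps=[{"delta_pos": [-3.4, -4.3, 35], "twist": [0, 0, -0.005], "gripper": -1}, {"delta_pos": [-3.4, -4.3, 75], "twist": [0, 0, -0.005], "gripper": -1}, {"delta_pos": [-3.4, -4.3, 110], "twist": [0, 0, -0.005], "gripper": -1}, {"delta_pos": [-3.4, -4.3, 140], "twist": [0, 0, -0.005], "gripper": -1}, {"delta_pos": [-3.4, -4.3, 155], "twist": [0, 0, -0.005], "gripper": -1}, {"delta_pos": [-3.4, -4.3, 162], "twist": [0, 0, -0.005], "gripper": -1}, {"delta_pos": [-3.4, -4.3, 164], "twist": [0, 0, -0.005], "gripper": -1}, {"delta_pos": [-3.4, -4.3, 164], "twist": [0, 0, -0.005], "gripper": -1}, {"delta_pos": [-3.4, -4.3, 164], "twist": [0, 0, -0.005], "gripper": -1}, {"delta_pos": [-3.4, -4.3, 164], "twist": [0, 0, -0.005], "gripper": -1}])

```text
clock: 10.77
position: [0.5338, 0.1235, 0.0386]
orientation: [-3.141, 0.007, -0.007]
wrist_force: [0.5, 0.5, 1.0]
opening: 0.0106
```

```bash
python3 -c "
from spot import *
goal((.5317,.1220,.0325,-0.35))
c=snap('w10');T=c['T_tool_cam']
print(fit(c,.5323,.1312))
cv2.imwrite('pics/w10.png',np.clip(c['pixels'][:,:,::-1]*1.5,0,255).astype(np.uint8))
"
```

```text
t 10.77 pos [0.5338 0.1235 0.0386] jaw -0.24 tilt z [ 4.6e-03  6.0e-04 -1.0e+00] open 0.0106 F [0.5 0.5 1. ]
delta [-2.2  1.5  6.1] twist [-0.0006 -0.0046  0.0018] rows>=0.2 / 0.0
(array([0.53249049, 0.13130147]), 78, np.float64(0.0003336439391769565), array([0.53119989, 0.12938318, 0.04382586]))
```

View pics/w10.png

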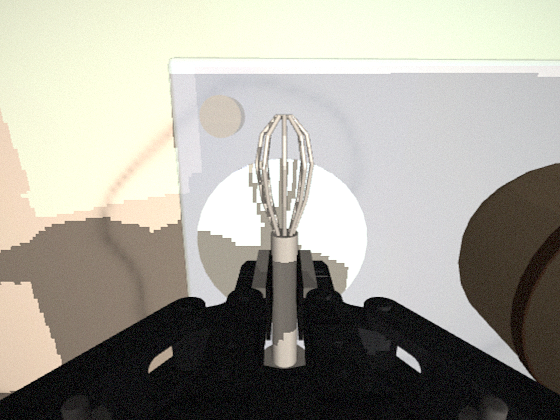

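Emit:
apply_moves(steps=[{"delta_pos": [0, 0, 2], "twist": [0, 0, 0], "gripper": -1}, {"delta_pos": [0, 0, 3], "twist": [0, 0, 0], "gripper": -1}, {"delta_pos": [0, 0, 3], "twist": [0, 0, 0], "gripper": -1}, {"delta_pos": [0, 0, 3], "twist": [0, 0, 0], "gripper": -1}])

```text
clock: 11.15
position: [0.532, 0.1235, 0.0339]
orientation: [-3.142, 0.006, -0.002]
wrist_force: [0.6, 0.3, -0.5]
opening: 0.0107
```

```bash
python3 -c "
from spot import *
goal((.5317,.1220,.0325,-0.35))
"
```

```text
t 11.15 pos [0.532  0.1235 0.0339] jaw -0.23 tilt z [ 1.e-03  1.e-04 -1.e+00] open 0.0107 F [ 0.6  0.3 -0.5]
delta [-0.3  1.5  1.4] twist [-0.0001 -0.001   0.0022] rows>=0.0 / 0.0
```

Emit:
apply_moves(steps=[{"delta_pos": [-0.3, 1.4, 0.5], "twist": [0, 0, 0.002], "gripper": -1}, {"delta_pos": [-0.3, 1.4, 1.5], "twist": [0, 0, 0.002], "gripper": -1}, {"delta_pos": [-0.3, 1.4, 1.5], "twist": [0, 0, 0.002], "gripper": -1}, {"delta_pos": [-0.3, 1.4, 1.5], "twist": [0, 0, 0.002], "gripper": -1}])

```text
clock: 11.48
position: [0.5318, 0.1221, 0.0333]
orientation: [-3.142, 0.009, -0.001]
wrist_force: [-2.3, -1.1, 6.4]
opening: 0.0104
```

Resting (6 N contact). Release and raise.

Emit:
apply_moves(steps=[{"delta_pos": [0, 0, -1], "twist": [0, 0, 0], "gripper": -0.85}, {"delta_pos": [0, 0, -1], "twist": [0, 0, 0], "gripper": -0.6}, {"delta_pos": [0, 0, -1], "twist": [0, 0, 0], "gripper": -0.3}, {"delta_pos": [0, 0, -1], "twist": [0, 0, 0], "gripper": -0.3}, {"delta_pos": [0, 0, -1], "twist": [0, 0, 0], "gripper": -0.3}, {"delta_pos": [0, 0, -15], "twist": [0, 0, 0], "gripper": -0.3}, {"delta_pos": [0, 0, -45], "twist": [0, 0, 0], "gripper": -0.3}, {"delta_pos": [0, 0, -85], "twist": [0, 0, 0], "gripper": 0.2}, {"delta_pos": [0, 0, -125], "twist": [0, 0, 0], "gripper": 1}, {"delta_pos": [0, 40, -165], "twist": [0, 0, 0], "gripper": 1}, {"delta_pos": [0, 60, -165], "twist": [0, 0, 0], "gripper": 1}, {"delta_pos": [0, 60, -165], "twist": [0, 0, 0], "gripper": 1}, {"delta_pos": [0, 60, -165], "twist": [0, 0, 0], "gripper": 1}, {"delta_pos": [0, 60, -165], "twist": [0, 0, 0], "gripper": 1}])

```text
clock: 12.65
position: [0.5305, 0.0621, 0.1965]
orientation: [-3.141, 0.011, 0.001]
wrist_force: [0.6, -0.4, -1.1]
opening: 0.0851
```

```bash
python3 -c "
from spot import *
c=snap('w11')
print(fit(c,.5323,.1312),fit(c,.658,0))
goal((.43,.357,.20,30))
"
```

```text
(array([0.53239733, 0.13157208]), 111, np.float64(1.2610665484032169e-05), array([0.53237895, 0.13157525, 0.04209115])) (array([ 6.56865460e-01, -1.07930265e-04]), 101, np.float64(1.8438447421643966e-05), array([ 6.56875129e-01, -4.73213002e-05,  4.18850087e-02]))
t 12.70 pos [0.5302 0.0625 0.196 ] jaw -0.35 tilt z [-1.6e-03  5.0e-04 -1.0e+00] open 0.0851 F [ 0.1  0.6 -0.7]
delta [-102.  -293.9   -3.7] twist [-0.0009  0.0015 -0.5296] rows>=7.5 / 4.2
```

View pics/w11.png

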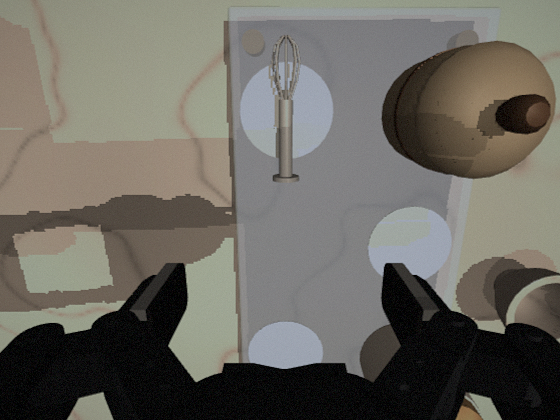

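```bash
python3 -c "
from spot import *
c=load('w11','')
a=plane(c,286,35,.042);b=plane(c,286.3,180,.042);h=plane(c,286.8,99,.042);print(a,b,h,(a*58+b*60)/118)
"
```

```text
[0.53266768 0.19195102 0.042     ] [0.5323701  0.07139297 0.042     ] [0.53311858 0.14222925 0.042     ] [0.53251637 0.13065031 0.042     ]
```

Emit:
apply_moves(steps=[{"delta_pos": [-15, -40, -3], "twist": [0, 0, 0], "gripper": 1}, {"delta_pos": [-30, -80, -3], "twist": [0, 0, 0], "gripper": 1}, {"delta_pos": [-45, -120, -3], "twist": [0, 0, 0], "gripper": 1}, {"delta_pos": [-60, -160, -3], "twist": [0, 0, 0], "gripper": 1}, {"delta_pos": [-75, -200, -3], "twist": [0, 0, 0], "gripper": 1}, {"delta_pos": [-90, -235, -3], "twist": [0, 0, 0], "gripper": 1}, {"delta_pos": [-102, -266, -3], "twist": [0, 0, 0], "gripper": 1}, {"delta_pos": [-102, -266, -3], "twist": [0, 0, 0], "gripper": 1}, {"delta_pos": [-102, -266, -3], "twist": [0, 0, 0], "gripper": 1}, {"delta_pos": [-102, -266, -3], "twist": [0, 0, 0], "gripper": 1}, {"delta_pos": [-102, -266, -3], "twist": [0, 0, 0], "gripper": 1}])

```text
clock: 13.62
position: [0.4305, 0.3277, 0.1992]
orientation: [3.14, -0.01, -0.001]
wrist_force: [0.8, -0.5, 0.6]
opening: 0.0854
```

```bash
python3 -c "
from spot import *
c=snap('w12')
goal((.43,.357,.20,0))
"
```

```text
t 13.67 pos [0.4309 0.3274 0.1995] jaw -0.42 tilt z [-2.0e-04 -1.1e-03 -1.0e+00] open 0.0856 F [ 0.3 -0.3  0.6]
delta [ -1.1 -29.5  -0.6] twist [ 0.0011  0.0002 -0.0073] rows>=0.7 / 0.1
```

View pics/w12.png

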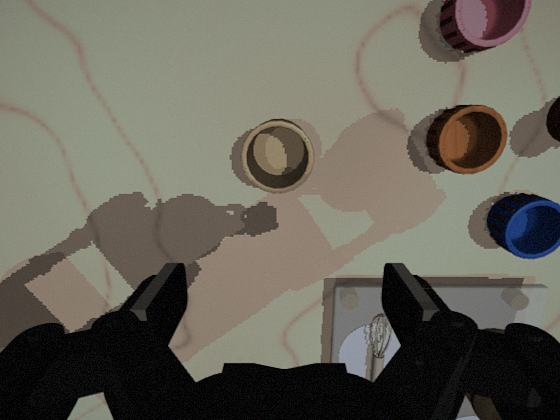

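```bash
python3 -c "
from spot import *
c=load('w12','')
im=np.clip(c['pixels'][100:210,220:530,::-1]*1.6,0,255).astype(np.uint8).copy()
im=cv2.resize(im,None,fx=2.5,fy=2.5,interpolation=2)
def circ(x,y,r,z,col):
    a=np.linspace(0,2*np.pi,60);q=proj(c,np.c_[x+r*np.cos(a),y+r*np.sin(a),np.full(60,z)])
    cv2.polylines(im,[((q-[220,100]+.5)*2.5).astype(np.int32)],True,col,1)
p=plane(c,279,154.8,.065);b=plane(c,473.5,139,.042);print(p,b)
circ(p[0],p[1],.031,.065,(0,0,255));circ(p[0],p[1],.031,0,(0,255,0));circ(b[0],b[1],.031,.042,(0,0,255));circ(b[0],b[1],.025,0,(255,0,0))
cv2.imwrite('pics/o12.png',im)
"
```

```text
[0.42623413 0.36247634 0.065     ] [0.60012567 0.37253264 0.042     ]
```

View pics/o12.png

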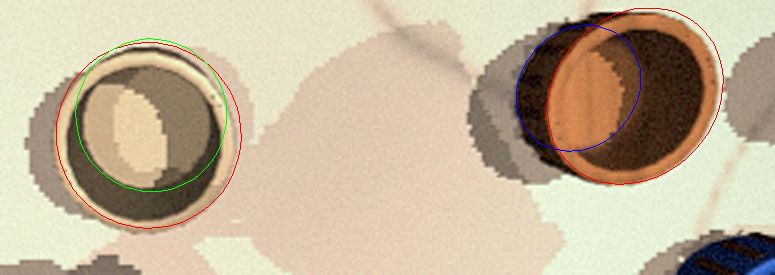

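```bash
python3 -c "
from spot import *
goal((.4262,.3623,.015,-.3))
"
```

```text
t 13.67 pos [0.4309 0.3274 0.1995] jaw -0.42 tilt z [-2.0e-04 -1.1e-03 -1.0e+00] open 0.0856 F [ 0.3 -0.3  0.6]
delta [ -4.9 -35.  184.4] twist [ 0.0011  0.0002 -0.0021] rows>=4.5 / 0.0
```

Emit:
apply_moves(grip_force=40, steps=[{"delta_pos": [-4.9, -35, 10], "twist": [0.001, 0, 0], "gripper": 1}, {"delta_pos": [-4.9, -35, 50], "twist": [0.001, 0, 0], "gripper": 1}, {"delta_pos": [-4.9, -35, 85], "twist": [0.001, 0, 0], "gripper": 1}, {"delta_pos": [-4.9, -35, 115], "twist": [0.001, 0, 0], "gripper": 1}, {"delta_pos": [-4.9, -35, 145], "twist": [0.001, 0, 0], "gripper": 1}, {"delta_pos": [-4.9, -35, 170], "twist": [0.001, 0, 0], "gripper": 1}, {"delta_pos": [-4.9, -35, 182], "twist": [0.001, 0, 0], "gripper": 1}, {"delta_pos": [-4.9, -35, 184], "twist": [0.001, 0, 0], "gripper": 1}, {"delta_pos": [-4.9, -35, 184], "twist": [0.001, 0, 0], "gripper": 1}, {"delta_pos": [-4.9, -35, 184], "twist": [0.001, 0, 0], "gripper": 1}])

```text
clock: 14.5
position: [0.4279, 0.3641, 0.0176]
orientation: [-3.139, 0.011, -0.005]
wrist_force: [0.5, 0.0, 1.2]
opening: 0.0854
```

```bash
python3 -c "
from spot import *
c=snap('w13')
goal((.4262,.3623,.015,-.3))
"
```

```text
t 14.55 pos [0.4281 0.3645 0.0181] jaw -0.38 tilt z [ 0.004   0.0033 -1.    ] open 0.0858 F [ 0.4  0.5 -0.1]
delta [-1.9  2.3  3.1] twist [-0.0033 -0.004  -0.0014] rows>=0.1 / 0.0
```

View pics/w13.png

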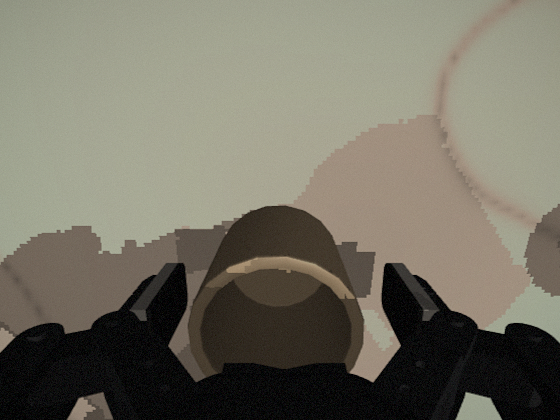

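Emit:
apply_moves(grip_force=40, steps=[{"delta_pos": [0, 0, 1], "twist": [0, 0, 0], "gripper": 0.6}, {"delta_pos": [0, 0, 1], "twist": [0, 0, 0], "gripper": 0.3}, {"delta_pos": [0, 0, 1], "twist": [0, 0, 0], "gripper": 0}, {"delta_pos": [0, 0, 1], "twist": [0, 0, 0], "gripper": 0}, {"delta_pos": [0, 0, 1], "twist": [0, 0, 0], "gripper": 0}, {"delta_pos": [0, 0, 1], "twist": [0, 0, 0], "gripper": -0.2}, {"delta_pos": [0, 0, 1], "twist": [0, 0, 0], "gripper": -0.2}])

```text
clock: 15.13
position: [0.427, 0.3644, 0.017]
orientation: [-3.139, 0.009, -0.004]
wrist_force: [-1.8, -0.2, 5.7]
opening: 0.0617
```

```bash
python3 -c "
from spot import *
c=snap('w14')
goal((.4262,.3623,.015,-.3))
T=c['T_tool_cam']
"
```

```text
t 15.18 pos [0.4269 0.3645 0.017 ] jaw -0.34 tilt z [ 0.0023  0.0023 -1.    ] open 0.0620 F [-1.5 -1.4  5.4]
delta [-0.7  2.2  2. ] twist [-0.0023 -0.0023 -0.0007] rows>=0.1 / 0.0
```

View pics/w14.png

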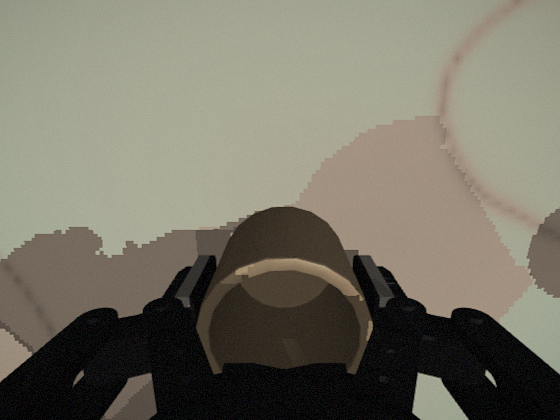

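```bash
python3 -c "
from spot import *
c=load('w14','');T=c['T_tool_cam']
print(plane(c,285,207,.017,T),plane(c,285,258,-.048,T))
goal((.40,.20,.26,-.3),(.5325-.0,-.129,.26,-.3))
"
```

```text
[ 0.0003279  -0.02377225  0.017     ] [ 0.00017688 -0.02592865 -0.048     ]
t 15.18 pos [0.4269 0.3645 0.017 ] jaw -0.34 tilt z [ 0.0023  0.0023 -1.    ] open 0.0620 F [-1.5 -1.4  5.4]
delta [ -25.4  164.1 -243.4] twist [-0.0023 -0.0023 -0.0007] rows>=7.1 / 0.0
delta [ 109.   492.3 -243.9] twist [-0.0023 -0.0023 -0.0007] rows>=13.4 / 0.0
```

Emit:
apply_moves(steps=[{"delta_pos": [0, 0, -20], "twist": [0, 0, 0], "gripper": -0.2}, {"delta_pos": [0, 0, -50], "twist": [0, 0, 0], "gripper": -0.2}, {"delta_pos": [0, 10, -90], "twist": [0, 0, 0], "gripper": -0.2}, {"delta_pos": [5, 25, -125], "twist": [0, 0, 0], "gripper": -0.2}, {"delta_pos": [10, 45, -155], "twist": [0, 0, 0], "gripper": -0.2}, {"delta_pos": [15, 75, -180], "twist": [0, 0, 0], "gripper": -0.2}, {"delta_pos": [22, 110, -195], "twist": [0, 0, 0], "gripper": -0.2}, {"delta_pos": [30, 147, -200], "twist": [0, 0, 0], "gripper": -0.2}, {"delta_pos": [38, 185, -200], "twist": [0, 0, 0], "gripper": -0.2}, {"delta_pos": [46, 223, -200], "twist": [0, 0, 0], "gripper": -0.2}, {"delta_pos": [55, 261, -200], "twist": [0, 0, 0], "gripper": -0.2}, {"delta_pos": [64, 299, -200], "twist": [0, 0, 0], "gripper": -0.2}, {"delta_pos": [73, 337, -200], "twist": [0, 0, 0], "gripper": -0.2}, {"delta_pos": [82, 375, -200], "twist": [0, 0, 0], "gripper": -0.2}, {"delta_pos": [91, 413, -200], "twist": [0, 0, 0], "gripper": -0.2}, {"delta_pos": [100, 450, -200], "twist": [0, 0, 0], "gripper": -0.2}, {"delta_pos": [105, 480, -200], "twist": [0, 0, 0], "gripper": -0.2}, {"delta_pos": [107, 492, -200], "twist": [0, 0, 0], "gripper": -0.2}, {"delta_pos": [107, 492, -200], "twist": [0, 0, 0], "gripper": -0.2}, {"delta_pos": [107, 492, -200], "twist": [0, 0, 0], "gripper": -0.2}])

```text
clock: 16.85
position: [0.5295, -0.129, 0.2145]
orientation: [-3.139, 0.012, 0.0]
wrist_force: [0.3, 0.2, -2.2]
opening: 0.0618
```

```bash
python3 -c "
from spot import *
c=snap('w15')
print(fit(c,.532,-.129),fit(c,.657,0))
goal((.532,-.125,.08,-.3))
"
```

```text
(array([ 0.52985013, -0.12850716]), 92, np.float64(0.0003635653702685239), array([ 0.52976694, -0.12863392,  0.04212659])) (array([0.65667148, 0.00090531]), 100, np.float64(7.300105525513689e-06), array([0.65667151, 0.0009058 , 0.04200075]))
t 16.90 pos [ 0.5295 -0.1281  0.2144] jaw -0.36 tilt z [-2.0e-04  2.4e-03 -1.0e+00] open 0.0615 F [-0.3  0.2 -2.7]
delta [  2.6  -2.8 134.4] twist [-0.0024  0.0002 -0.001 ] rows>=3.2 / 0.0
```

View pics/w15.png

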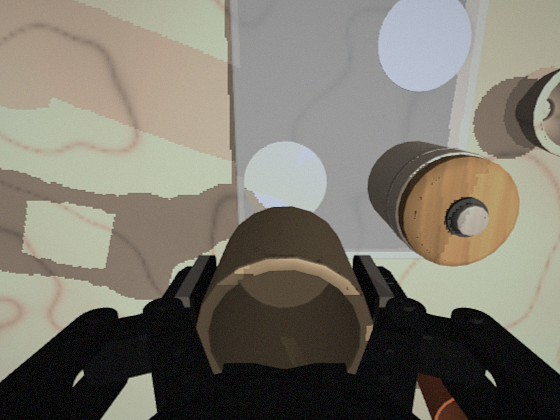

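Emit:
apply_moves(steps=[{"delta_pos": [1, -3.5, 30], "twist": [-0.002, 0, 0], "gripper": -0.2}, {"delta_pos": [1, -3.5, 70], "twist": [-0.002, 0, 0], "gripper": -0.2}, {"delta_pos": [1, -3.5, 105], "twist": [-0.002, 0, 0], "gripper": -0.2}, {"delta_pos": [1, -3.5, 130], "twist": [-0.002, 0, 0], "gripper": -0.2}, {"delta_pos": [1, -3.5, 145], "twist": [-0.002, 0, 0], "gripper": -0.2}, {"delta_pos": [1, -3.5, 150], "twist": [-0.002, 0, 0], "gripper": -0.2}, {"delta_pos": [1, -3.5, 150], "twist": [-0.002, 0, 0], "gripper": -0.2}, {"delta_pos": [1, -3.5, 150], "twist": [-0.002, 0, 0], "gripper": -0.2}, {"delta_pos": [1, -3.5, 150], "twist": [-0.002, 0, 0], "gripper": -0.2}, {"delta_pos": [1, -3.5, 150], "twist": [-0.002, 0, 0], "gripper": -0.2}])

```text
clock: 17.73
position: [0.533, -0.1257, 0.0667]
orientation: [3.14, -0.009, 0.007]
wrist_force: [-0.0, -0.2, -2.6]
opening: 0.0615
```

```bash
python3 -c "
from spot import *
c=snap('w16')
print(fit(c,.5305,-.1285))
goal((.5305,-.1245,.048,-.3))
"
```

```text
(array([ 0.52996595, -0.12876697]), 74, np.float64(8.43381744174837e-06), array([ 0.52958258, -0.13020499,  0.04319891]))
t 17.78 pos [ 0.5328 -0.1258  0.0665] jaw -0.33 tilt z [ 0.0042 -0.002  -1.    ] open 0.0618 F [ 1.  -0.1 -2.9]
delta [-2.4 -1.3 18.5] twist [ 0.0019 -0.0042 -0.0005] rows>=0.4 / 0.0
```

View pics/w16.png

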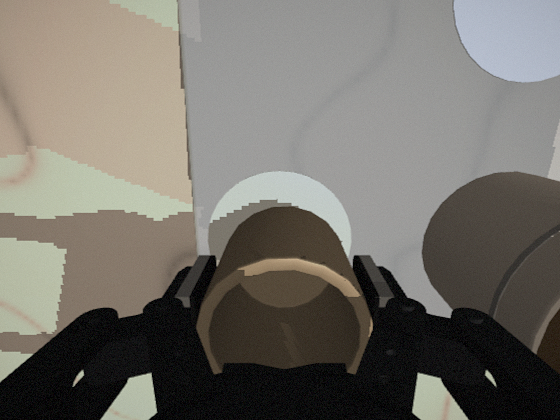

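Emit:
apply_moves(steps=[{"delta_pos": [-1, -1.3, 8], "twist": [0, 0, 0], "gripper": -0.2}, {"delta_pos": [-1, -1.3, 13], "twist": [0, 0, 0], "gripper": -0.2}, {"delta_pos": [-1, -1.3, 13], "twist": [0, 0, 0], "gripper": -0.2}, {"delta_pos": [-1, -1.3, 13], "twist": [0, 0, 0], "gripper": -0.2}, {"delta_pos": [-1, -1.3, 13], "twist": [0, 0, 0], "gripper": -0.2}, {"delta_pos": [-1, -1.3, 13], "twist": [0, 0, 0], "gripper": -0.2}])

```text
clock: 18.28
position: [0.5305, -0.1243, 0.0518]
orientation: [3.141, -0.01, 0.002]
wrist_force: [-0.1, 0.1, -2.3]
opening: 0.0619
```

```bash
python3 -c "
from spot import *
c=snap('w17');T=c['T_tool_cam']
print(fit(c,.5305,-.1285))
goal((.5303,-.1245,.048,-.3))
cv2.imwrite('pics/w17z.png',cv2.resize(np.clip(c['pixels'][120:330,170:400,::-1]*1.5,0,255).astype(np.uint8),None,fx=3,fy=2.8,interpolation=2))
"
```

```text
(array([ 0.5299789 , -0.12886272]), 67, np.float64(4.765885083538729e-05), array([ 0.52955965, -0.13055795,  0.0434195 ]))
t 18.33 pos [ 0.5305 -0.1243  0.0518] jaw -0.35 tilt z [ 0.0011 -0.001  -1.    ] open 0.0620 F [ 0.7  0.6 -2.9]
delta [-0.2  0.2  3.8] twist [ 0.001  -0.0011 -0.0009] rows>=0.1 / 0.0
```

View pics/w17z.png

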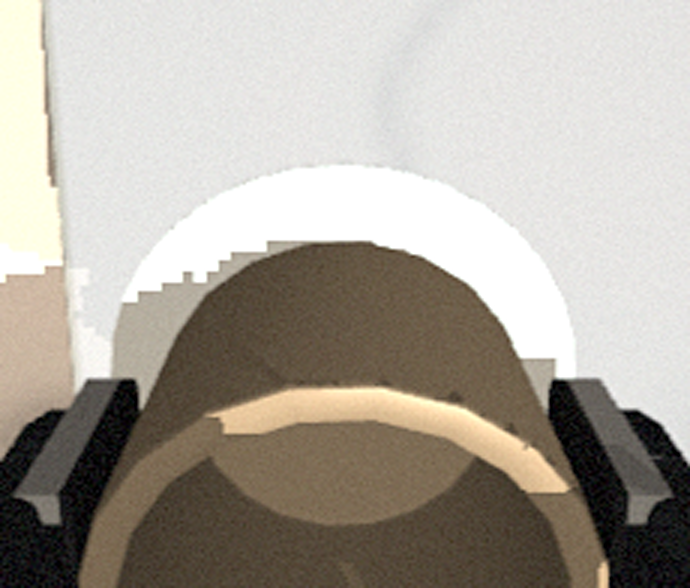

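```bash
python3 -c "
from spot import *
c=load('w17','')
print(plane(c,285,178.9,.03),plane(c,285,206.1,.0348),plane(c,285,206.1,.033))
"
```

```text
[ 0.53102293 -0.08699182  0.03      ] [ 0.53094373 -0.10007635  0.0348    ] [ 0.53094718 -0.10060259  0.033     ]
```

Emit:
apply_moves(steps=[{"delta_pos": [-0.3, -1.6, 2], "twist": [0, 0, 0], "gripper": -0.2}, {"delta_pos": [-0.3, -1.6, 4.5], "twist": [0, 0, 0], "gripper": -0.2}, {"delta_pos": [-0.3, -1.6, 4.5], "twist": [0, 0, 0], "gripper": -0.2}, {"delta_pos": [-0.3, -1.6, 4.5], "twist": [0, 0, 0], "gripper": -0.2}, {"delta_pos": [-0.3, -1.6, 4.5], "twist": [0, 0, 0], "gripper": -0.2}])

```text
clock: 18.75
position: [0.5299, -0.1226, 0.0472]
orientation: [3.141, -0.009, 0.001]
wrist_force: [0.7, -0.5, -2.4]
opening: 0.0615
```

Emit:
apply_moves(steps=[{"delta_pos": [0, 0, 1], "twist": [0, 0, 0], "gripper": -0.2}, {"delta_pos": [0, 0, 2], "twist": [0, 0, 0], "gripper": -0.2}, {"delta_pos": [0, 0, 2], "twist": [0, 0, 0], "gripper": -0.2}, {"delta_pos": [0, 0, 2], "twist": [0, 0, 0], "gripper": -0.2}])

```text
clock: 19.08
position: [0.53, -0.1227, 0.047]
orientation: [3.141, -0.009, -0.0]
wrist_force: [-5.4, 0.7, 9.3]
opening: 0.0617
```

Emit:
apply_moves(steps=[{"delta_pos": [0, 0, -1.3], "twist": [0, 0, 0], "gripper": -0.2}, {"delta_pos": [0, 0, -1.3], "twist": [0, 0, 0], "gripper": 0.6}, {"delta_pos": [0, 0, -1.3], "twist": [0, 0, 0], "gripper": 0.9}, {"delta_pos": [0, 0, -1.3], "twist": [0, 0, 0], "gripper": 0.9}, {"delta_pos": [0, 0, -1.3], "twist": [0, 0, 0], "gripper": 0.9}, {"delta_pos": [0, 0, -20], "twist": [0, 0, 0], "gripper": 0.9}, {"delta_pos": [0, 0, -50], "twist": [0, 0, 0], "gripper": 0.9}, {"delta_pos": [0, 0, -90], "twist": [0, 0, 0], "gripper": 0.9}, {"delta_pos": [0, 10, -130], "twist": [0, 0, 0], "gripper": 0.5}, {"delta_pos": [0, 35, -160], "twist": [0, 0, 0], "gripper": 0}, {"delta_pos": [0, 50, -175], "twist": [0, 0, 0], "gripper": -0.2}, {"delta_pos": [0, 50, -175], "twist": [0, 0, 0], "gripper": -0.2}, {"delta_pos": [0, 50, -175], "twist": [0, 0, 0], "gripper": -0.2}, {"delta_pos": [0, 50, -175], "twist": [0, 0, 0], "gripper": -0.2}])

```text
clock: 20.25
position: [0.5284, -0.1715, 0.2186]
orientation: [-3.141, 0.01, 0.003]
wrist_force: [-0.0, 0.2, 0.0]
opening: 0.0341
```

```bash
cat > ov.py <<'E'
from spot import *
def overlay(c,circs,box,k,out):
    x0,y0,x1,y1=box
    im=cv2.resize(np.clip(c['pixels'][y0:y1,x0:x1,::-1]*1.6,0,255).astype(np.uint8),None,fx=k,fy=k,interpolation=2)
    a=np.linspace(0,2*np.pi,90)
    for x,y,r,z,col in circs:
        q=proj(c,np.c_[x+r*np.cos(a),y+r*np.sin(a),np.full(90,z)])
        cv2.polylines(im,[((q-[x0,y0]+.5)*k).astype(np.int32)],True,col,1)
    cv2.imwrite(out,im)
E
python3 -c "
from ov import *
c=snap('w18')
p,n,m,q=fit(c,.5303,-.1288);print(p,n,m,q)
goal((.418,-.345,.20,-.3))
overlay(c,[(p[0],p[1],.042,.03,(0,255,0)),(p[0],p[1],.031,.03,(255,0,0)),(p[0],p[1],.031,.095,(0,0,255))],(170,80,410,280),3,'pics/o18.png')
"
```

```text
[ 0.5301202  -0.12784076] 104 0.00040318240013385853 [ 0.53032787 -0.12750138  0.04141727]
t 20.30 pos [ 0.528  -0.1712  0.218 ] jaw -0.33 tilt z [-0.0031  0.0012 -1.    ] open 0.0345 F [-1.   0.4  0.1]
delta [-109.   174.5   18.1] twist [-0.0012  0.0031 -0.0005] rows>=5.0 / 0.0
```

View pics/o18.png

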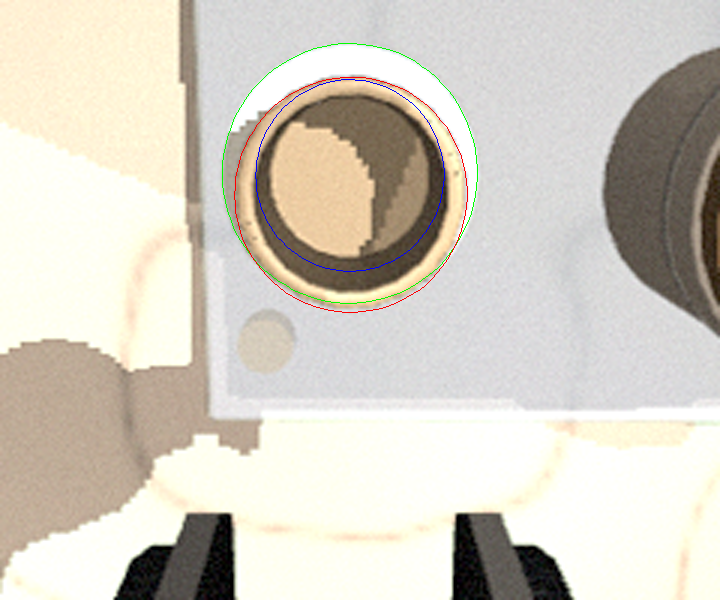

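Jar rim matches the spot-centred circle to about 1 mm. On to the lid.

Emit:
apply_moves(steps=[{"delta_pos": [-20, 35, 3], "twist": [0, 0, 0], "gripper": 0}, {"delta_pos": [-40, 70, 6], "twist": [0, 0, 0], "gripper": 0}, {"delta_pos": [-60, 105, 9], "twist": [0, 0, 0], "gripper": 0}, {"delta_pos": [-80, 140, 12], "twist": [0, 0, 0], "gripper": 0}, {"delta_pos": [-97, 175, 16], "twist": [0, 0, 0], "gripper": 0}, {"delta_pos": [-109, 200, 18], "twist": [0, 0, 0], "gripper": 0}, {"delta_pos": [-109, 205, 18], "twist": [0, 0, 0], "gripper": 0}, {"delta_pos": [-109, 205, 18], "twist": [0, 0, 0], "gripper": 0}, {"delta_pos": [-109, 205, 18], "twist": [0, 0, 0], "gripper": 0}, {"delta_pos": [-109, 205, 18], "twist": [0, 0, 0], "gripper": 0}])

```text
clock: 21.13
position: [0.4197, -0.3749, 0.2013]
orientation: [-3.14, 0.007, 0.0]
wrist_force: [-0.4, 0.3, 0.8]
opening: 0.0426
```

```bash
python3 -c "
from ov import *
c=snap('w19');goal((.418,-.345,.20,-.3))
"
```

```text
t 21.18 pos [ 0.4199 -0.3749  0.2017] jaw -0.23 tilt z [ 1.e-04  6.e-04 -1.e+00] open 0.0428 F [0.2 0.1 0.9]
delta [ -2.  -29.9   1.7] twist [-0.0006 -0.0001  0.0012] rows>=0.7 / 0.0
```

View pics/w19.png

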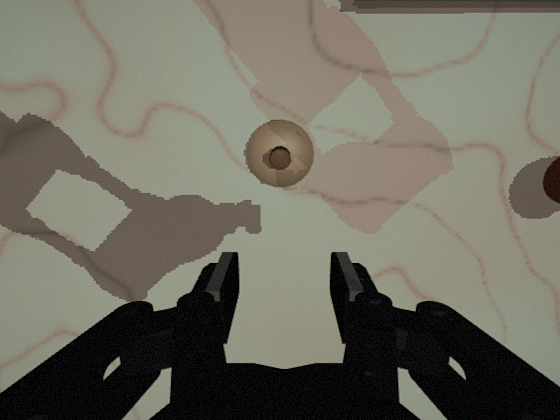

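```bash
python3 -c "
from ov import *
c=load('w19','')
a=plane(c,280.5,159.5,.046);b=plane(c,279.5,153.5,.008);print(a,b)
p=(a+b)/2
overlay(c,[(p[0],p[1],.034,.008,(0,255,0)),(p[0],p[1],.010,.046,(255,0,0))],(220,100,340,200),6,'pics/o19.png')
goal((p[0],p[1],.0235,-.3))
"
```

```text
[ 0.41634021 -0.34674604  0.046     ] [ 0.41491084 -0.34609913  0.008     ]
t 21.18 pos [ 0.4199 -0.3749  0.2017] jaw -0.23 tilt z [ 1.e-04  6.e-04 -1.e+00] open 0.0428 F [0.2 0.1 0.9]
delta [ -4.4 -28.4 178.2] twist [-0.0006 -0.0001  0.0012] rows>=4.3 / 0.0
```

View pics/o19.png

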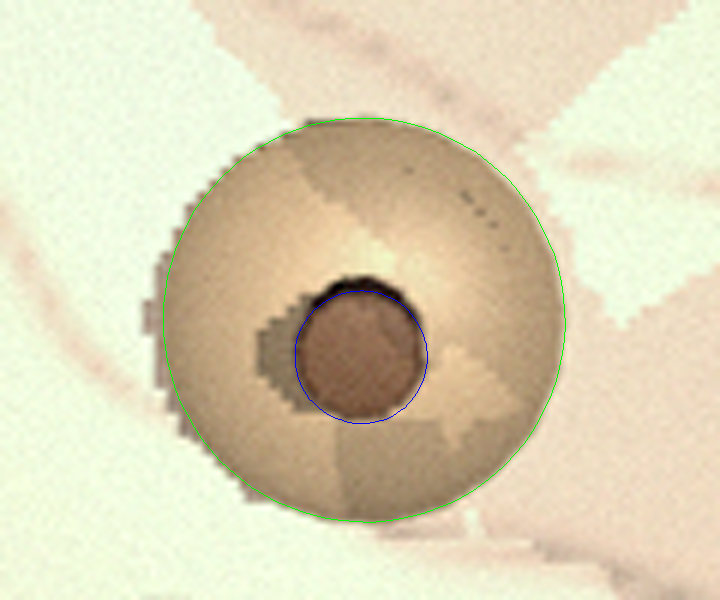

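Emit:
apply_moves(grip_force=40, steps=[{"delta_pos": [-4.4, -28.4, 30], "twist": [0, 0, 0], "gripper": 0}, {"delta_pos": [-4.4, -28.4, 70], "twist": [0, 0, 0], "gripper": 0}, {"delta_pos": [-4.4, -28.4, 110], "twist": [0, 0, 0], "gripper": 0}, {"delta_pos": [-4.4, -28.4, 140], "twist": [0, 0, 0], "gripper": 0}, {"delta_pos": [-4.4, -28.4, 160], "twist": [0, 0, 0], "gripper": 0}, {"delta_pos": [-4.4, -28.4, 172], "twist": [0, 0, 0], "gripper": 0}, {"delta_pos": [-4.4, -28.4, 177], "twist": [0, 0, 0], "gripper": 0}, {"delta_pos": [-4.4, -28.4, 177], "twist": [0, 0, 0], "gripper": 0}, {"delta_pos": [-4.4, -28.4, 177], "twist": [0, 0, 0], "gripper": 0}, {"delta_pos": [-4.4, -28.4, 177], "twist": [0, 0, 0], "gripper": -0.3}, {"delta_pos": [-4.4, -28.4, 177], "twist": [0, 0, 0], "gripper": -0.7}, {"delta_pos": [-4.4, -28.4, 177], "twist": [0, 0, 0], "gripper": -0.7}, {"delta_pos": [-4.4, -28.4, 177], "twist": [0, 0, 0], "gripper": -1}, {"delta_pos": [-4.4, -28.4, 177], "twist": [0, 0, 0], "gripper": -1}, {"delta_pos": [-4.4, -28.4, 177], "twist": [0, 0, 0], "gripper": -1}, {"delta_pos": [-4.4, -28.4, 177], "twist": [0, 0, 0], "gripper": -1}])

```text
clock: 22.52
position: [0.4164, -0.3497, 0.0271]
orientation: [3.138, -0.01, 0.005]
wrist_force: [-1.1, 1.0, 7.1]
opening: 0.0183
```

```bash
python3 -c "
from ov import *
c=snap('w20');goal((.418,-.345,.20,-.3))
"
```

```text
t 22.57 pos [ 0.4164 -0.3498  0.0271] jaw -0.36 tilt z [ 0.0033 -0.0031 -1.    ] open 0.0185 F [-1.2  0.6  7. ]
delta [   2.1   -4.2 -172.9] twist [ 0.0031 -0.0033 -0.0011] rows>=4.1 / 0.0
```

View pics/w20.png

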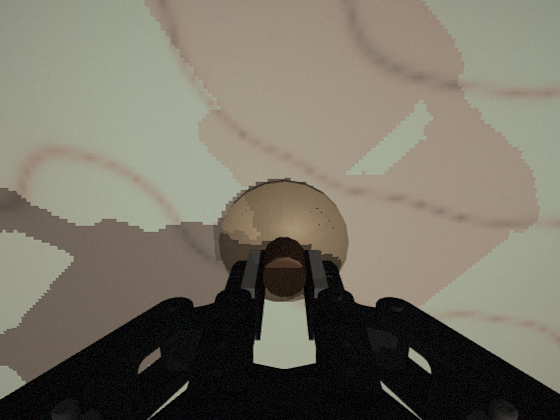

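```bash
python3 -c "
from ov import *
c=load('w20','');T=c['T_tool_cam']
print(plane(c,284,180.5,.0195,T), plane(c,284.5,259,-.019,T),plane(c,284,180.5,.008))
"
```

```text
[-0.0001874  -0.03698716  0.0195    ] [ 5.46471452e-05 -1.18628318e-02 -1.90000000e-02] [ 0.41655154 -0.31270502  0.008     ]
```

```bash
python3 -c "
from ov import *
goal((.5303,-.1305,.23,-.3))
"
```

```text
t 22.57 pos [ 0.4164 -0.3498  0.0271] jaw -0.36 tilt z [ 0.0033 -0.0031 -1.    ] open 0.0185 F [-1.2  0.6  7. ]
delta [ 113.1 -219.3 -203.2] twist [ 0.0031 -0.0033 -0.0011] rows>=7.7 / 0.0
```

Emit:
apply_moves(steps=[{"delta_pos": [0, 0, -15], "twist": [0, 0, 0], "gripper": -1}, {"delta_pos": [0, 0, -40], "twist": [0, 0, 0], "gripper": -1}, {"delta_pos": [0, 0, -75], "twist": [0, 0, 0], "gripper": -1}, {"delta_pos": [0, 0, -110], "twist": [0, 0, 0], "gripper": -1}, {"delta_pos": [5, -5, -145], "twist": [0, 0, 0], "gripper": -1}, {"delta_pos": [15, -25, -175], "twist": [0, 0, 0], "gripper": -1}, {"delta_pos": [28, -50, -195], "twist": [0, 0, 0], "gripper": -1}, {"delta_pos": [43, -80, -200], "twist": [0, 0, 0], "gripper": -1}, {"delta_pos": [58, -112, -200], "twist": [0, 0, 0], "gripper": -1}, {"delta_pos": [75, -145, -200], "twist": [0, 0, 0], "gripper": -1}, {"delta_pos": [92, -177, -200], "twist": [0, 0, 0], "gripper": -1}, {"delta_pos": [106, -205, -200], "twist": [0, 0, 0], "gripper": -1}, {"delta_pos": [112, -217, -200], "twist": [0, 0, 0], "gripper": -1}, {"delta_pos": [113, -219, -200], "twist": [0, 0, 0], "gripper": -1}, {"delta_pos": [113, -219, -200], "twist": [0, 0, 0], "gripper": -1}, {"delta_pos": [113, -219, -200], "twist": [0, 0, 0], "gripper": -1}, {"delta_pos": [113, -219, -200], "twist": [0, 0, 0], "gripper": -1}])

```text
clock: 23.98
position: [0.5287, -0.1315, 0.2251]
orientation: [3.14, -0.012, 0.0]
wrist_force: [-0.3, 0.2, -1.1]
opening: 0.0183
```

```bash
python3 -c "
from ov import *
c=snap('w21');goal((.5303,-.1305,.14,-.3))
"
```

```text
t 24.03 pos [ 0.5288 -0.1315  0.2252] jaw -0.46 tilt z [ 4.0e-04 -1.4e-03 -1.0e+00] open 0.0184 F [ 0.2 -0.1  0.1]
delta [ 1.5 -1.1 85.2] twist [ 0.0014 -0.0004 -0.0027] rows>=2.0 / 0.0
```

View pics/w21.png

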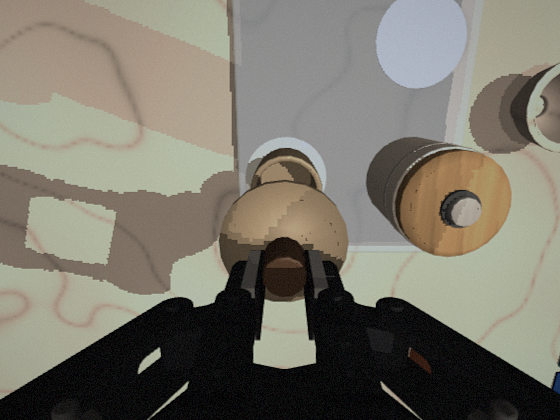

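Emit:
apply_moves(steps=[{"delta_pos": [1.5, -1, 25], "twist": [0, 0, 0], "gripper": -1}, {"delta_pos": [1.5, -1, 55], "twist": [0, 0, 0], "gripper": -1}, {"delta_pos": [1.5, -1, 75], "twist": [0, 0, 0], "gripper": -1}, {"delta_pos": [1.5, -1, 88], "twist": [0, 0, 0], "gripper": -1}, {"delta_pos": [1.5, -1, 90], "twist": [0, 0, 0], "gripper": -1}, {"delta_pos": [1.5, -1, 90], "twist": [0, 0, 0], "gripper": -1}, {"delta_pos": [1.5, -1, 90], "twist": [0, 0, 0], "gripper": -1}, {"delta_pos": [1.5, -1, 90], "twist": [0, 0, 0], "gripper": -1}, {"delta_pos": [1.5, -1, 90], "twist": [0, 0, 0], "gripper": -1}])

```text
clock: 24.78
position: [0.5321, -0.1297, 0.1368]
orientation: [3.14, -0.01, 0.006]
wrist_force: [0.4, -0.3, -0.6]
opening: 0.0181
```

```bash
python3 -c "
from ov import *
c=snap('w22');goal((.5303,-.1305,.12,-.3))
p=(.5303,-.128)
overlay(c,[(p[0],p[1],.042,.03,(0,255,0)),(p[0],p[1],.031,.095,(255,0,0)),(p[0],p[1],.034,.135-.027+.008,(0,0,255))],(180,90,400,310),2.7,'pics/o22.png')
"
```

```text
t 24.83 pos [ 0.532  -0.1296  0.1366] jaw -0.35 tilt z [ 0.0034 -0.0018 -1.    ] open 0.0186 F [-0.6  0.8 -0.2]
delta [-1.7  0.9 16.6] twist [ 0.0018 -0.0034 -0.0009] rows>=0.4 / 0.0
```

View pics/o22.png

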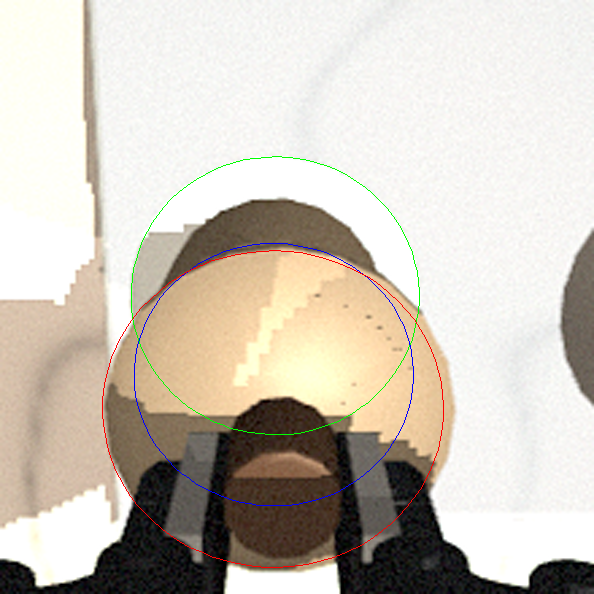

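Emit:
apply_moves(steps=[{"delta_pos": [-0.3, 0.5, 4], "twist": [0, 0, 0], "gripper": -1}, {"delta_pos": [-0.3, 0.5, 9], "twist": [0, 0, 0], "gripper": -1}, {"delta_pos": [-0.3, 0.5, 13], "twist": [0, 0, 0], "gripper": -1}, {"delta_pos": [-0.3, 0.5, 16], "twist": [0, 0, 0], "gripper": -1}, {"delta_pos": [-0.3, 0.5, 16], "twist": [0, 0, 0], "gripper": -1}, {"delta_pos": [-0.3, 0.5, 16], "twist": [0, 0, 0], "gripper": -1}, {"delta_pos": [-0.3, 0.5, 16], "twist": [0, 0, 0], "gripper": -1}])

```text
clock: 25.42
position: [0.5308, -0.1297, 0.1192]
orientation: [3.141, -0.009, 0.001]
wrist_force: [-0.3, 0.2, -0.3]
opening: 0.0182
```

```bash
python3 -c "
from ov import *
goal((.5303,-.1305,.116,-.3))
"
```

```text
t 25.42 pos [ 0.5308 -0.1297  0.1192] jaw -0.34 tilt z [ 8.e-04 -9.e-04 -1.e+00] open 0.0182 F [-0.3  0.2 -0.3]
delta [-0.5  0.8  3.2] twist [ 0.0009 -0.0008 -0.0007] rows>=0.1 / 0.0
```

Emit:
apply_moves(steps=[{"delta_pos": [-0.5, 0.6, 1.5], "twist": [0, 0, 0], "gripper": -1}, {"delta_pos": [-0.5, 0.6, 3], "twist": [0, 0, 0], "gripper": -1}, {"delta_pos": [-0.5, 0.6, 4], "twist": [0, 0, 0], "gripper": -1}, {"delta_pos": [-0.5, 0.6, 4], "twist": [0, 0, 0], "gripper": -1}, {"delta_pos": [-0.5, 0.6, 4], "twist": [0, 0, 0], "gripper": -1}])

```text
clock: 25.83
position: [0.5308, -0.1305, 0.1161]
orientation: [3.14, -0.009, 0.003]
wrist_force: [-1.7, 0.8, 5.6]
opening: 0.0181
```

Contact at z=0.1161, the height expected for a seated lid. Release.

Emit:
apply_moves(steps=[{"delta_pos": [0, 0, -0.8], "twist": [0, 0, 0], "gripper": -0.6}, {"delta_pos": [0, 0, -0.8], "twist": [0, 0, 0], "gripper": -0.3}, {"delta_pos": [0, 0, -0.8], "twist": [0, 0, 0], "gripper": -0.1}, {"delta_pos": [0, 0, -0.8], "twist": [0, 0, 0], "gripper": 0}, {"delta_pos": [0, 0, -0.8], "twist": [0, 0, 0], "gripper": 0}, {"delta_pos": [0, 0, -20], "twist": [0, 0, 0], "gripper": 0}, {"delta_pos": [0, 0, -55], "twist": [0, 0, 0], "gripper": 0}, {"delta_pos": [0, 0, -95], "twist": [0, 0, 0], "gripper": 0}, {"delta_pos": [0, 20, -120], "twist": [0, 0, 0], "gripper": 0}, {"delta_pos": [0, 45, -130], "twist": [0, 0, 0], "gripper": 0}, {"delta_pos": [0, 50, -130], "twist": [0, 0, 0], "gripper": 0}, {"delta_pos": [0, 50, -130], "twist": [0, 0, 0], "gripper": 0}, {"delta_pos": [0, 50, -130], "twist": [0, 0, 0], "gripper": 0}, {"delta_pos": [0, 50, -130], "twist": [0, 0, 0], "gripper": 0}])

```text
clock: 27.0
position: [0.5286, -0.1788, 0.2433]
orientation: [-3.14, 0.009, 0.004]
wrist_force: [-0.5, 0.2, -0.4]
opening: 0.0427
```

```bash
python3 -c "
from ov import *
c=snap('w23');goal((.6,.3725-.03,.2,-.3))
p,n,m,q=fit(c,.5303,-.128);print(p,n,m,q)
overlay(c,[(p[0],p[1],.042,.03,(0,255,0)),(p[0],p[1],.034,.089+.008,(0,0,255)),(p[0],p[1],.010,.135,(255,0,0))],(170,80,410,280),3,'pics/o23.png')
from rig import cams
for n in ('side','scene'):
  d=cams.camera(n);np.savez(f'pics/{n}1.npz',**d)
d=load('side',1);cv2.imwrite('pics/side1.png',cv2.resize(np.clip(d['pixels'][150:310,200:360,::-1]*1.5,0,255).astype(np.uint8),None,fx=3.7,fy=3.7,interpolation=2))
"
```

```text
t 27.05 pos [ 0.5287 -0.1788  0.2433] jaw -0.31 tilt z [-0.0025  0.0011 -1.    ] open 0.0428 F [ 0.2 -0.5  0.4]
delta [  68.6 -521.6   43.7] twist [-0.001   0.0025 -0.0002] rows>=12.7 / 0.0
[ 0.52893026 -0.12790379] 59 0.0007664737677538017 [ 0.52832823 -0.13395834  0.04748013]
```

View pics/o23.png

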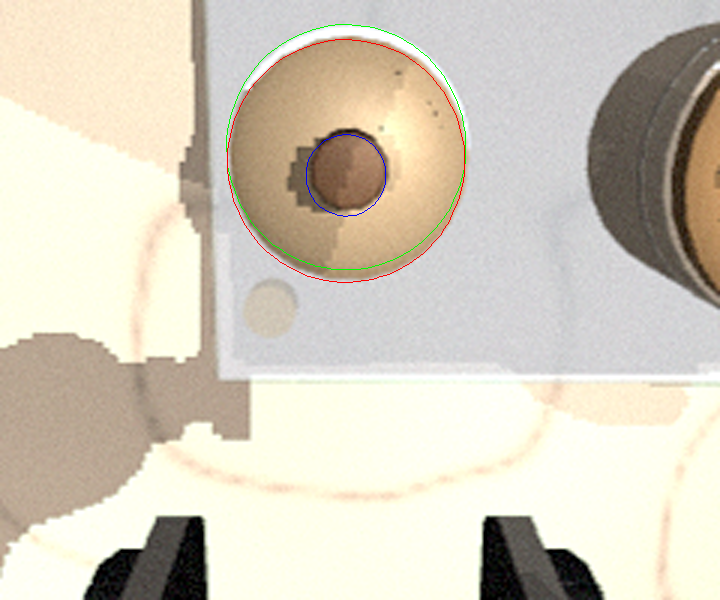

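View pics/side1.png

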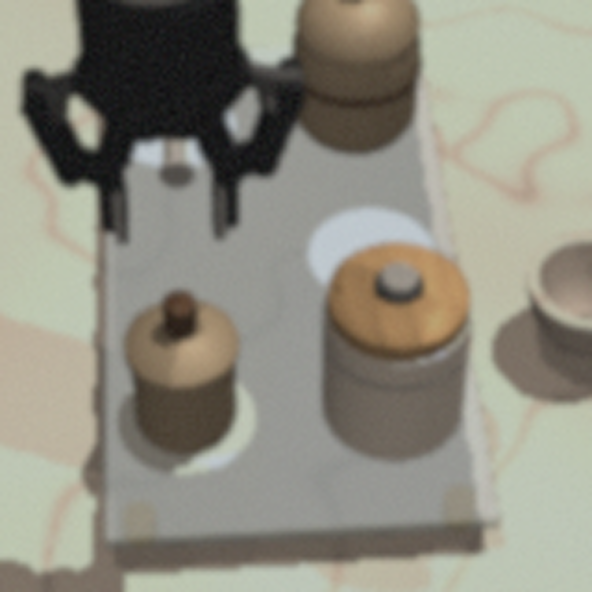

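```bash
python3 -c "
from ov import *
goal((.621,.351,.225,45))
"
```

```text
t 27.15 pos [ 0.5291 -0.179   0.2438] jaw -0.29 tilt z [-1.6e-03  4.0e-04 -1.0e+00] open 0.0424 F [ 0.3 -0.1  0.5]
delta [  89.3 -530.4   18.9] twist [-0.001   0.0014 -0.7905] rows>=12.9 / 6.3
```

Emit:
apply_moves(steps=[{"delta_pos": [6, -38, 0], "twist": [0, 0, -0.06], "gripper": 1}, {"delta_pos": [12, -76, 0], "twist": [0, 0, -0.12], "gripper": 1}, {"delta_pos": [18, -114, 0], "twist": [0, 0, -0.18], "gripper": 1}, {"delta_pos": [24, -152, 0], "twist": [0, 0, -0.24], "gripper": 1}, {"delta_pos": [30, -190, 0], "twist": [0, 0, -0.3], "gripper": 1}, {"delta_pos": [37, -228, 0], "twist": [0, 0, -0.36], "gripper": 1}, {"delta_pos": [44, -266, 0], "twist": [0, 0, -0.42], "gripper": 1}, {"delta_pos": [51, -304, 0], "twist": [0, 0, -0.48], "gripper": 1}, {"delta_pos": [58, -342, 0], "twist": [0, 0, -0.54], "gripper": 1}, {"delta_pos": [65, -380, 4], "twist": [0, 0, -0.6], "gripper": 1}, {"delta_pos": [72, -418, 8], "twist": [0, 0, -0.66], "gripper": 1}, {"delta_pos": [78, -456, 12], "twist": [0, 0, -0.72], "gripper": 1}, {"delta_pos": [84, -494, 16], "twist": [0, 0, -0.77], "gripper": 1}, {"delta_pos": [88, -520, 18], "twist": [0, 0, -0.79], "gripper": 1}, {"delta_pos": [89, -530, 18], "twist": [0, 0, -0.79], "gripper": 1}, {"delta_pos": [89, -530, 18], "twist": [0, 0, -0.79], "gripper": 1}, {"delta_pos": [89, -530, 18], "twist": [0, 0, -0.79], "gripper": 1}, {"delta_pos": [89, -530, 18], "twist": [0, 0, -0.79], "gripper": 1}, {"delta_pos": [89, -530, 18], "twist": [0, 0, -0.79], "gripper": 1}])

```text
clock: 28.73
position: [0.6221, 0.3475, 0.2272]
orientation: [2.903, 1.197, 0.0]
wrist_force: [1.2, -0.8, -0.3]
opening: 0.0855
```

```bash
python3 -c "
from ov import *
c=snap('w24');goal((.5997,.3725,.004,45))
"
```

```text
t 28.78 pos [0.6223 0.3475 0.2273] jaw 44.80 tilt z [ 0.0011 -0.0013 -1.    ] open 0.0857 F [0.  0.9 0.5]
delta [  1.6 -34.  223.3] twist [ 0.0017  0.0002 -0.0035] rows>=5.4 / 0.0
```

View pics/w24.png

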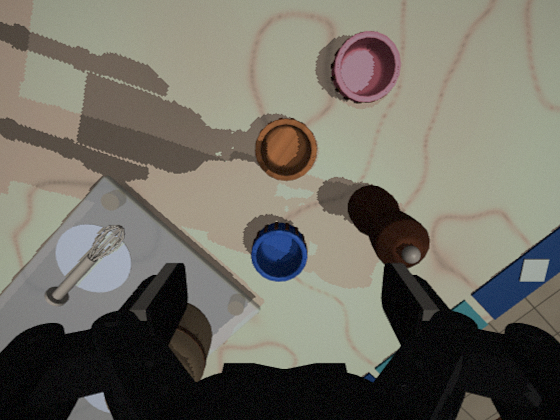

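```bash
python3 -c "
from ov import *
c=load('w24','')
b=plane(c,287.2,149.3,.042);m=plane(c,411,255,.141);print('bowl',b,'mill top',m,'mill base',plane(c,371,203,.02))
p=b
print('blue',plane(c,280,251,.042))
overlay(c,[(p[0],p[1],.031,.042,(0,0,255)),(p[0],p[1],.025,0,(255,0,0)),(m[0],m[1],.026,0,(0,255,0))],(220,90,440,280),3,'pics/o24.png')
j=np.radians(45);X=np.array([np.cos(j),np.sin(j)]);Y=np.array([np.sin(j),-np.cos(j)])
d=(m-b)[:2];print('mill in tool',d@X,d@Y)
goal((p[0],p[1],.004,45))
"
```

```text
bowl [0.60013568 0.37309475 0.042     ] mill top [0.71432086 0.39062181 0.141     ] mill base [0.70916556 0.39507885 0.02      ]
blue [0.67168635 0.2905291  0.042     ]
mill in tool 0.09313462326244071 0.06834761647983892
t 28.78 pos [0.6223 0.3475 0.2273] jaw 44.80 tilt z [ 0.0011 -0.0013 -1.    ] open 0.0857 F [0.  0.9 0.5]
delta [  2.3 -34.1 223.3] twist [ 0.0017  0.0002 -0.0035] rows>=5.4 / 0.0
```

View pics/o24.png

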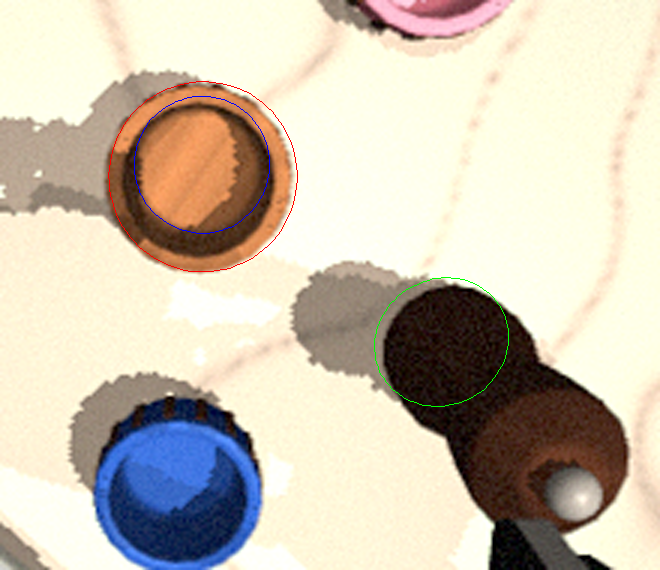

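Emit:
apply_moves(grip_force=30, steps=[{"delta_pos": [1.8, -34, 15], "twist": [0.001, 0, 0], "gripper": 0.9}, {"delta_pos": [1.8, -34, 50], "twist": [0.001, 0, 0], "gripper": 0.9}, {"delta_pos": [1.8, -34, 90], "twist": [0.001, 0, 0], "gripper": 0.9}, {"delta_pos": [1.8, -34, 130], "twist": [0.001, 0, 0], "gripper": 0.9}, {"delta_pos": [1.8, -34, 165], "twist": [0.001, 0, 0], "gripper": 0.9}, {"delta_pos": [1.8, -34, 195], "twist": [0.001, 0, 0], "gripper": 0.9}, {"delta_pos": [1.8, -34, 212], "twist": [0.001, 0, 0], "gripper": 0.9}, {"delta_pos": [1.8, -34, 220], "twist": [0.001, 0, 0], "gripper": 0.9}, {"delta_pos": [1.8, -34, 222], "twist": [0.001, 0, 0], "gripper": 0.9}, {"delta_pos": [1.8, -34, 222], "twist": [0.001, 0, 0], "gripper": 0.9}, {"delta_pos": [1.8, -34, 222], "twist": [0.001, 0, 0], "gripper": 0.9}])

```text
clock: 29.7
position: [0.6016, 0.3753, 0.0076]
orientation: [-2.903, -1.2, -0.007]
wrist_force: [0.4, -0.5, 0.4]
opening: 0.0809
```

```bash
python3 -c "
from ov import *
c=snap('w25');goal((.6000,.373,.005,45))
"
```

```text
t 29.75 pos [0.6017 0.3755 0.0078] jaw 44.91 tilt z [ 0.0046  0.0022 -1.    ] open 0.0811 F [ 0.3 -0.   0. ]
delta [-3.   0.6  2.8] twist [ 0.0018 -0.0048 -0.0015] rows>=0.1 / 0.0
```

View pics/w25.png

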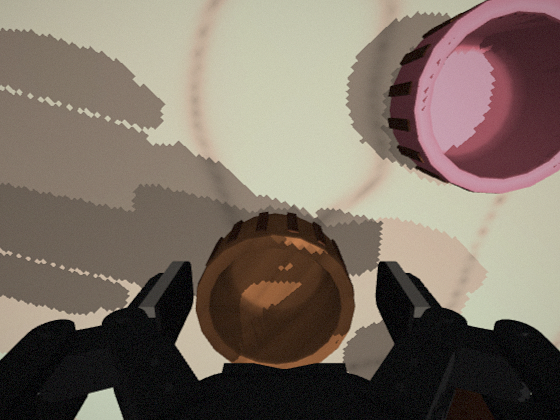

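Bowl is between the jaws (rim 197..354, jaws at 190..378). Nudge and close.

Emit:
apply_moves(grip_force=30, steps=[{"delta_pos": [-1.5, 0, 1], "twist": [0, 0, 0], "gripper": 0.9}, {"delta_pos": [-1.5, 0, 1], "twist": [0, 0, 0], "gripper": 0.9}, {"delta_pos": [-1.5, 0, 1], "twist": [0, 0, 0], "gripper": 0.6}, {"delta_pos": [-1.5, 0, 1], "twist": [0, 0, 0], "gripper": 0.4}, {"delta_pos": [-1.5, 0, 1], "twist": [0, 0, 0], "gripper": 0.2}, {"delta_pos": [-1.5, 0, 1], "twist": [0, 0, 0], "gripper": 0}, {"delta_pos": [-1.5, 0, 1], "twist": [0, 0, 0], "gripper": -0.2}, {"delta_pos": [-1.5, 0, 1], "twist": [0, 0, 0], "gripper": -0.2}, {"delta_pos": [-1.5, 0, 1], "twist": [0, 0, 0], "gripper": -0.2}])

```text
clock: 30.5
position: [0.5989, 0.3737, 0.0047]
orientation: [2.903, 1.2, 0.002]
wrist_force: [-0.5, -1.2, 5.9]
opening: 0.0596
```

```bash
python3 -c "
from ov import *
c=snap('w26');goal((.600,.373,.2,45))
"
```

```text
t 30.55 pos [0.5989 0.3737 0.0047] jaw 44.92 tilt z [ 1.e-03  3.e-04 -1.e+00] open 0.0597 F [-0.1  0.5  4.6]
delta [   0.5    1.4 -195.3] twist [ 0.0005 -0.0009 -0.0013] rows>=4.7 / 0.0
```

View pics/w26.png

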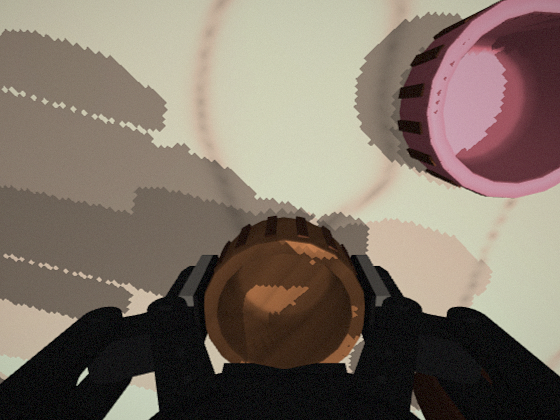

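```bash
python3 -c "
from ov import *
c=load('w26','');T=c['T']@np.linalg.inv(c['T_tool_cam'])
p=T[:3]@np.array([0.0003,.0015,0,1])
overlay(c,[(p[0],p[1],.031,.042,(0,0,255)),(p[0],p[1],.025,0,(255,0,0))],(180,180,390,380),3,'pics/o26.png')
"
```

```text
(no output)
```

View pics/o26.png

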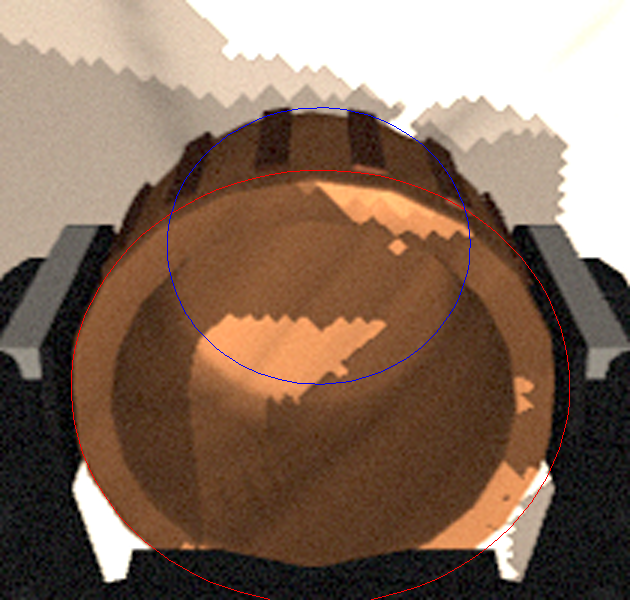

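```bash
python3 -c "
from ov import *
goal((.6556,.002,.225,45))
"
```

```text
t 30.55 pos [0.5989 0.3737 0.0047] jaw 44.92 tilt z [ 1.e-03  3.e-04 -1.e+00] open 0.0597 F [-0.1  0.5  4.6]
delta [-222.1  303.4 -220.4] twist [ 0.0005 -0.0009 -0.0013] rows>=10.5 / 0.0
```

Emit:
apply_moves(steps=[{"delta_pos": [0, 0, -15], "twist": [0, 0, 0], "gripper": -0.2}, {"delta_pos": [0, 0, -45], "twist": [0, 0, 0], "gripper": -0.2}, {"delta_pos": [0, 0, -80], "twist": [0, 0, 0], "gripper": -0.2}, {"delta_pos": [0, 0, -120], "twist": [0, 0, 0], "gripper": -0.2}, {"delta_pos": [0, 0, -155], "twist": [0, 0, 0], "gripper": -0.2}, {"delta_pos": [-8, 10, -190], "twist": [0, 0, 0], "gripper": -0.2}, {"delta_pos": [-23, 30, -212], "twist": [0, 0, 0], "gripper": -0.2}, {"delta_pos": [-43, 58, -220], "twist": [0, 0, 0], "gripper": -0.2}, {"delta_pos": [-66, 89, -220], "twist": [0, 0, 0], "gripper": -0.2}, {"delta_pos": [-89, 120, -220], "twist": [0, 0, 0], "gripper": -0.2}, {"delta_pos": [-112, 151, -220], "twist": [0, 0, 0], "gripper": -0.2}, {"delta_pos": [-135, 182, -220], "twist": [0, 0, 0], "gripper": -0.2}, {"delta_pos": [-158, 213, -220], "twist": [0, 0, 0], "gripper": -0.2}, {"delta_pos": [-181, 245, -220], "twist": [0, 0, 0], "gripper": -0.2}, {"delta_pos": [-203, 276, -220], "twist": [0, 0, 0], "gripper": -0.2}, {"delta_pos": [-217, 297, -220], "twist": [0, 0, 0], "gripper": -0.2}, {"delta_pos": [-222, 303, -220], "twist": [0, 0, 0], "gripper": -0.2}, {"delta_pos": [-222, 303, -220], "twist": [0, 0, 0], "gripper": -0.2}, {"delta_pos": [-222, 303, -220], "twist": [0, 0, 0], "gripper": -0.2}, {"delta_pos": [-222, 303, -220], "twist": [0, 0, 0], "gripper": -0.2}])

```text
clock: 32.22
position: [0.6546, 0.0036, 0.2237]
orientation: [-2.902, -1.201, 0.001]
wrist_force: [1.0, 0.5, -0.7]
opening: 0.0594
```

```bash
python3 -c "
from ov import *
c=snap('w27')
print(fit(c,.6567,.0002),fit(c,.5324,.1314))
goal((.6556,.002,.060,45))
"
```

```text
(array([6.56413272e-01, 5.31460129e-04]), 116, np.float64(0.0003995195175889657), array([0.65639005, 0.00074485, 0.0416284 ])) (array([0.53210176, 0.13211085]), 89, np.float64(0.0004028363874557517), array([0.53212674, 0.13208722, 0.04197   ]))
t 32.27 pos [0.6547 0.0039 0.2238] jaw 45.02 tilt z [-4.e-04  5.e-04 -1.e+00] open 0.0591 F [-0.5  0.5 -1.9]
delta [ -0.7   2.1 163.8] twist [-0.0007 -0.0001  0.0003] rows>=3.9 / 0.0
```

View pics/w27.png

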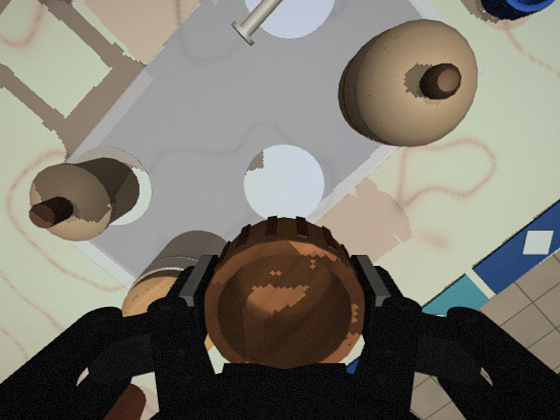

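Emit:
apply_moves(steps=[{"delta_pos": [-0.5, 1.6, 25], "twist": [0, 0, 0], "gripper": -0.2}, {"delta_pos": [-0.5, 1.6, 60], "twist": [0, 0, 0], "gripper": -0.2}, {"delta_pos": [-0.5, 1.6, 100], "twist": [0, 0, 0], "gripper": -0.2}, {"delta_pos": [-0.5, 1.6, 135], "twist": [0, 0, 0], "gripper": -0.2}, {"delta_pos": [-0.5, 1.6, 160], "twist": [0, 0, 0], "gripper": -0.2}, {"delta_pos": [-0.5, 1.6, 176], "twist": [0, 0, 0], "gripper": -0.2}, {"delta_pos": [-0.5, 1.6, 182], "twist": [0, 0, 0], "gripper": -0.2}, {"delta_pos": [-0.5, 1.6, 182], "twist": [0, 0, 0], "gripper": -0.2}, {"delta_pos": [-0.5, 1.6, 182], "twist": [0, 0, 0], "gripper": -0.2}, {"delta_pos": [-0.5, 1.6, 182], "twist": [0, 0, 0], "gripper": -0.2}, {"delta_pos": [-0.5, 1.6, 182], "twist": [0, 0, 0], "gripper": -0.2}, {"delta_pos": [-0.5, 1.6, 182], "twist": [0, 0, 0], "gripper": -0.2}])

```text
clock: 33.27
position: [0.6574, 0.0006, 0.0439]
orientation: [2.902, 1.2, 0.005]
wrist_force: [0.4, -0.2, -0.5]
opening: 0.0595
```

```bash
python3 -c "
from ov import *
c=snap('w28')
p,n,m,q=fit(c,.6565,.0006);print(p,n,m,q)
goal((.6555,.0025,.0355,45))
overlay(c,[(.6565,.0006,.042,.03,(0,255,0)),(.6565,.0006,.025,.036,(255,0,0)),(.6565,.0006,.030,.050,(0,0,255))],(180,150,390,350),3,'pics/o28.png')
"
```

```text
[6.56986649e-01 3.59998237e-04] 37 2.4106950373393998e-05 [6.56978589e-01 3.94370529e-04 4.19692642e-02]
t 33.32 pos [6.57e-01 5.00e-04 4.36e-02] jaw 44.92 tilt z [ 2.8e-03 -4.0e-04 -1.0e+00] open 0.0596 F [-0.6 -0.6 -1.3]
delta [ 0.3 -2.5  8.1] twist [ 0.0023 -0.0017 -0.0014] rows>=0.2 / 0.0
```

View pics/o28.png

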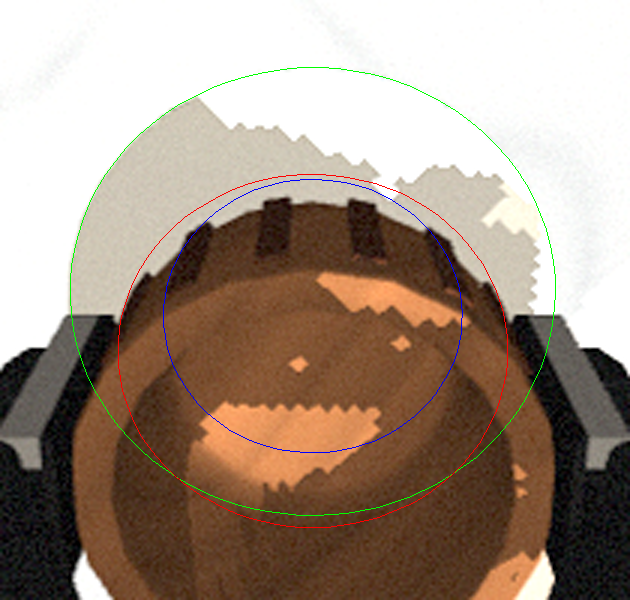

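Emit:
apply_moves(steps=[{"delta_pos": [0.3, -3, 2], "twist": [0.001, 0, 0], "gripper": -0.2}, {"delta_pos": [0.3, -3, 4], "twist": [0.001, 0, 0], "gripper": -0.2}, {"delta_pos": [0.3, -3, 4], "twist": [0.001, 0, 0], "gripper": -0.2}, {"delta_pos": [0.3, -3, 4], "twist": [0.001, 0, 0], "gripper": -0.2}, {"delta_pos": [0.3, -3, 4], "twist": [0.001, 0, 0], "gripper": -0.2}, {"delta_pos": [0.3, -3, 4], "twist": [0.001, 0, 0], "gripper": -0.2}])

```text
clock: 33.82
position: [0.6541, 0.0029, 0.0379]
orientation: [-2.903, -1.2, 0.001]
wrist_force: [0.5, -0.5, -2.1]
opening: 0.0596
```

```bash
python3 -c "
from ov import *
c=snap('w29')
p,n,m,q=fit(c,.6565,.0006);print(p,n,m,q)
goal((.6555,.0025,.0355,45))
z=0.0
from rig import status
zb=status.sense()['position'][2]-.0047
overlay(c,[(p[0],p[1],.042,.03,(0,255,0)),(p[0],p[1],.025,zb,(255,0,0)),(p[0],p[1],.030,zb+.014,(0,0,255)),(p[0],p[1],.0305,zb+.042,(0,0,255))],(180,150,390,350),3,'pics/o29.png')
"
```

```text
[6.57420793e-01 5.67262849e-04] 27 0.0003903089503453569 [ 0.65779722 -0.00066981  0.04315527]
t 33.87 pos [0.6541 0.0029 0.0379] jaw 44.92 tilt z [-5.e-04  4.e-04 -1.e+00] open 0.0598 F [ 0.5 -0.7 -0.7]
delta [0.7 1.3 2.4] twist [-0.0007  0.0001 -0.0014] rows>=0.1 / 0.0
```

View pics/o29.png

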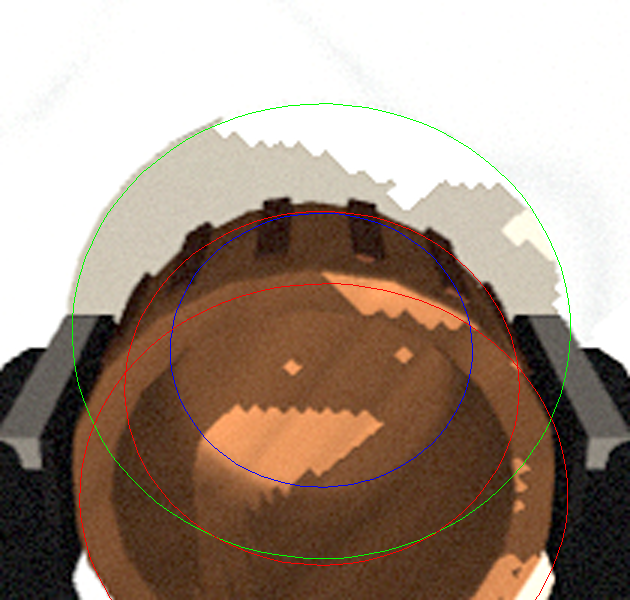

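Emit:
apply_moves(steps=[{"delta_pos": [0.3, 1.2, 1], "twist": [0, 0, 0], "gripper": -0.2}, {"delta_pos": [0.3, 1.2, 2.5], "twist": [0, 0, 0], "gripper": -0.2}, {"delta_pos": [0.3, 1.2, 2.5], "twist": [0, 0, 0], "gripper": -0.2}, {"delta_pos": [0.3, 1.2, 2.5], "twist": [0, 0, 0], "gripper": -0.2}, {"delta_pos": [0.3, 1.2, 2.5], "twist": [0, 0, 0], "gripper": -0.2}])

```text
clock: 34.28
position: [0.655, 0.0023, 0.0353]
orientation: [-2.903, -1.2, 0.001]
wrist_force: [0.2, 0.7, -1.0]
opening: 0.0594
```

Emit:
apply_moves(steps=[{"delta_pos": [0, 0, 1], "twist": [0, 0, 0], "gripper": -0.2}, {"delta_pos": [0, 0, 1.5], "twist": [0, 0, 0], "gripper": -0.2}, {"delta_pos": [0, 0, 1.5], "twist": [0, 0, 0], "gripper": -0.2}, {"delta_pos": [0, 0, 1.5], "twist": [0, 0, 0], "gripper": -0.2}])

```text
clock: 34.62
position: [0.6553, 0.0023, 0.0347]
orientation: [-2.903, -1.2, 0.0]
wrist_force: [-2.0, 0.3, 4.7]
opening: 0.0593
```

Emit:
apply_moves(steps=[{"delta_pos": [0, 0, -0.7], "twist": [0, 0, 0], "gripper": 0.5}, {"delta_pos": [0, 0, -0.7], "twist": [0, 0, 0], "gripper": 0.7}, {"delta_pos": [0, 0, -0.7], "twist": [0, 0, 0], "gripper": 0.9}, {"delta_pos": [0, 0, -0.7], "twist": [0, 0, 0], "gripper": 0.9}, {"delta_pos": [0, 0, -0.7], "twist": [0, 0, 0], "gripper": 0.9}, {"delta_pos": [0, 0, -20], "twist": [0, 0, 0], "gripper": 0.9}, {"delta_pos": [0, 0, -50], "twist": [0, 0, 0], "gripper": 0.9}, {"delta_pos": [0, 0, -90], "twist": [0, 0, 0], "gripper": 0.9}, {"delta_pos": [0, 0, -130], "twist": [0, 0, 0], "gripper": 0.9}, {"delta_pos": [0, 0, -165], "twist": [0, 0, 0], "gripper": 0.9}, {"delta_pos": [0, 20, -185], "twist": [0, 0, 0], "gripper": 0.9}, {"delta_pos": [0, 40, -190], "twist": [0, 0, 0], "gripper": 0.9}, {"delta_pos": [0, 40, -190], "twist": [0, 0, 0], "gripper": 0.9}, {"delta_pos": [0, 40, -190], "twist": [0, 0, 0], "gripper": 0.9}, {"delta_pos": [0, 40, -190], "twist": [0, 0, 0], "gripper": 0.9}, {"delta_pos": [0, 40, -190], "twist": [0, 0, 0], "gripper": 0.9}])

```text
clock: 35.95
position: [0.6819, -0.0255, 0.222]
orientation: [-2.901, -1.2, 0.005]
wrist_force: [1.0, -0.7, -0.4]
opening: 0.0811
```

```bash
python3 -c "
from ov import *
c=snap('w30')
p,n,m,q=fit(c,.6567,.0003);print(p,n,m,q)
goal((.5,.0,.3,0))
overlay(c,[(p[0],p[1],.042,.03,(0,255,0)),(p[0],p[1],.025,.03,(255,0,0)),(p[0],p[1],.031,.072,(0,0,255))],(180,70,400,270),3,'pics/o30.png')
from rig import cams
for k in ('side','scene'):
  d=cams.camera(k);np.savez(f'pics/{k}2.npz',**d);cv2.imwrite(f'pics/{k}2.png',np.clip(d['pixels'][:,:,::-1]*1.4,0,255).astype(np.uint8))
"
```

```text
[6.56423061e-01 2.09942130e-04] 91 4.9548602066754044e-05 [6.56321968e-01 1.29520907e-04 4.21612159e-02]
t 36.00 pos [ 0.682  -0.0254  0.2221] jaw 44.95 tilt z [-0.004   0.0011 -1.    ] open 0.0813 F [ 0.1 -0.1 -0. ]
delta [-111.  -146.8  -77.1] twist [-0.0026  0.0033  0.7845] rows>=4.8 / 6.3
```

View pics/o30.png

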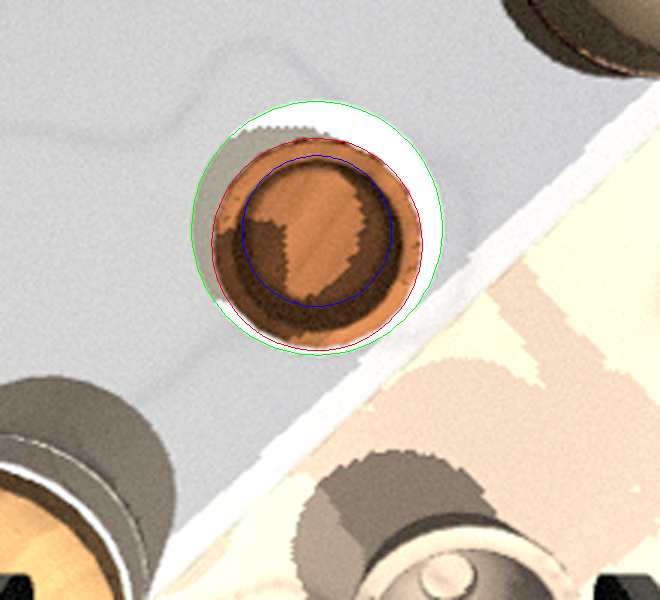

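View pics/w30.png

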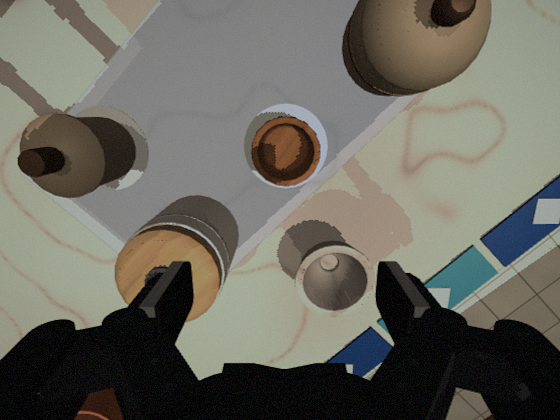

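Bowl is on its spot within about 1 mm. Now I'll retract for a last full view.

Emit:
apply_moves(steps=[{"delta_pos": [0, 0, -40], "twist": [0, 0, 0], "gripper": 0.9}, {"delta_pos": [-30, 0, -80], "twist": [0, 0, 0], "gripper": 0.9}, {"delta_pos": [-65, 0, -100], "twist": [0, 0, 0], "gripper": 0.9}, {"delta_pos": [-100, 0, -100], "twist": [0, 0, 0], "gripper": 0.9}, {"delta_pos": [-135, 0, -100], "twist": [0, 0, 0], "gripper": 0.9}, {"delta_pos": [-170, 0, -100], "twist": [0, 0, 0], "gripper": 0.9}, {"delta_pos": [-200, 0, -100], "twist": [0, 0, 0], "gripper": 0.9}, {"delta_pos": [-230, 0, -100], "twist": [0, 0, 0], "gripper": 0.9}, {"delta_pos": [-250, 0, -100], "twist": [0, 0, 0], "gripper": 0.9}, {"delta_pos": [-250, 0, -100], "twist": [0, 0, 0], "gripper": 0.9}, {"delta_pos": [-250, 0, -100], "twist": [0, 0, 0], "gripper": 0.9}, {"delta_pos": [-250, 0, -100], "twist": [0, 0, 0], "gripper": 0.9}])

```text
clock: 37.1
position: [0.5069, -0.2021, 0.3239]
orientation: [-2.902, -1.2, -0.001]
wrist_force: [0.0, 0.4, 0.7]
opening: 0.0813
```

```bash
python3 -c "
from ov import *
from rig import cams
for k in ('side','scene'):
  d=cams.camera(k);np.savez(f'pics/{k}3.npz',**d);cv2.imwrite(f'pics/{k}3.png',np.clip(d['pixels'][:,:,::-1]*1.4,0,255).astype(np.uint8))
a=load('scene',0)['pixels'].astype(int);b=load('scene',3)['pixels'].astype(int)
for n,(x0,y0,x1,y1) in dict(canister=(196,150,218,202),tall=(281,198,320,246),mill=(372,274,406,320),tumbler=(118,148,150,184),mortar=(190,216,228,252)).items():
  r=b[y0:y1,x0:x1].sum(2).astype(np.float32);best=[]
  for dy in range(-2,3):
    for dx in range(-2,3):
      best.append((np.median(abs(a[y0+dy:y1+dy,x0+dx:x1+dx].sum(2)-r)),dx,dy))
  print(n,sorted(best)[:2])
"
```

```text
canister [(np.float64(7.0), 0, 0), (np.float64(11.0), -1, 0)]
tall [(np.float64(7.0), 0, 0), (np.float64(11.0), -1, 0)]
mill [(np.float64(9.0), 0, 0), (np.float64(14.0), -1, 0)]
tumbler [(np.float64(9.0), 0, 0), (np.float64(13.0), 0, 1)]
mortar [(np.float64(6.0), 0, 0), (np.float64(11.0), 0, -1)]
```

View pics/scene3.png

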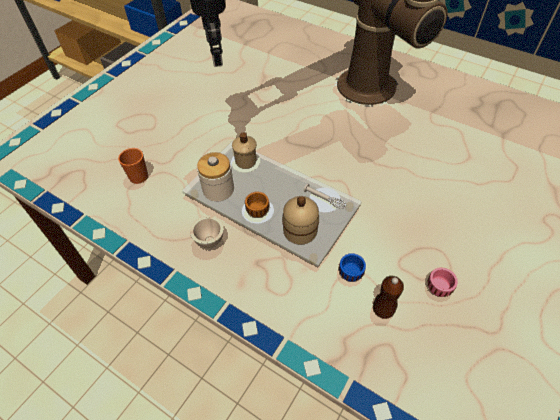

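View pics/side3.png

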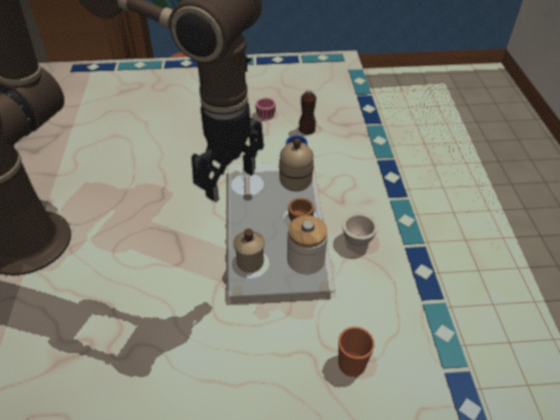

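The scene view shows the jar with its lid at (244,150), the bowl at (257,205) and the whisk at (326,195). The canister, tall jar, mill, tumbler and mortar show zero pixel shift from the start. Handing in.

```bash
python3 -c "
from rig import manip;print(manip.close_job())"
```

```text
the job is handed in; nothing more can be done
None
```

The shelf is set out as asked and the job is handed in at about 37 s on the robot's clock.

I did it in this order:
1. **Whisk:** laid on the spot in front of the tall jar, running left-right.
2. **Squat jar:** stood on the spot in front of the canister.
3. **Lid:** put on the jar only once the jar stood there.
4. **Bowl:** the brown wooden one, stood on the spot midway between the canister and the tall jar.

My last checks, all from camera images:
- **Whisk:** about 1 mm off its spot's centre and within about 0.3° of the shelf's long edges.
- **Jar:** about 1 mm off its spot's centre.
- **Lid:** contact came at the height expected for a seated lid, and it looks level and centred.
- **Bowl:** upright, and under about 1 mm off its spot's centre.
- **Everything to be left alone:** the canister, tall jar, mill, tumbler and mortar show no pixel shift against the first picture.

Two things did not agree or go to plan:
- **Fingertip position:** `manip.tcp_to_tips` says the tips are 19 mm ahead of the TCP. My first whisk grasp closed above the handle, and a light touch on the table (about 15 N at most) showed the shut tips about 2 mm behind the reported TCP. I used the measured value from then on.
- **Jar position estimates:** before the jar was placed, its position in the grip differed by 3–5 mm between views. I settled this with the view from above after release.

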